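Set the pick and hold out the tasting dish at the pass

ROBOT

A 6-joint arm with a two-finger parallel gripper is mounted at the origin on the work surface. World frame = base frame: x ahead of the robot, y to its left, z up, the work surface at z = 0. Lengths are in m, angles in rad, forces in N, time in s.
With the tool pointing down it reaches from about 0.375 to 0.975 m from the base axis. Payload 3.8 kg.
Tool frame: the origin (TCP) lies on the centre line of the jaws, within the pads' length; the fingertips stand 8 mm ahead of it and the grasp point (between the pads) lies 11 mm behind it; z points along the fingers, y is the direction in which the jaws open and shut (so a half turn about z gives the same grasp; the last joint's range is limited). The gripper opens to 85 mm and grips with 20 to 120 N. Pads are 22 mm wide; open, the fingers measure 114 mm over their backs; the gripper's body (76 mm by 85 mm) begins 54 mm behind the grasp point. The pads swing forward as they close: fully open they stand 13 mm farther back than shut.
Start: joints at [1.117, 0.264, 1.604, -0, 1.274, -0.037], TCP at [0.273, 0.617, 0.205] pointing down, gripper open.
Joint ranges: [-2.63, 2.63], [-0.94, 2.18], [0.31, 2.57], [-1.31, 4.45], [0, 2.66], [-2.55, 2.55]. Speed limits (rad/s): [2.57, 2.57, 3.14, 3.14, 3.14, 3.14].

INTERFACE

Orientations are given as a rotation vector (axis times angle).
In Python, from workcell import bot gives the robot as it stands.
- The arm moves only by the tool arm_command, never from a script. Its arguments are lists of equal length, an entry for each row: "slide": the shift along the tool's x, y, z in m, a list of three; "angular": the turn, a rotation vector about the tool's x, y, z in degrees, a list of three; "hand": the finger opening in m, from 0 to 0.0854. A call has exactly 8 rows; each row shifts and turns the pose as measured when the row begins, along the tool's axes as they then stand; what a row does not reach is not made up. A row lasts 1/10 s, in which the tool goes at most 50 mm and 8.59 degrees, less where a joint would pass 70% of its speed; a pose out of reach is approached as far as the arm can. A call is refused whole if a number of a shift passes 0.05 or a number of a turn 8.59, either way. A call with a gripper value outside its range is refused whole. The fingers move at their own pace and stop on an object; "squeeze" is the grip in N (left out, the last holds). Time passes only in rows, so rows that do not move let the fingers close, or fill a call up. It gives the time, the measured TCP pose, the force and the opening at its end, in the units of the state.
- bot.read_state(): the state, without advancing time (a new reading comes with each control period).
- bot.read_camera(name): name is "side" or "top"; returns the picture (384x512x3 uint8, red, green, blue); there is no depth.
- bot.get_calibration(name): a dict with "fx", "fy", "cx", "cy" (pixels), "R" (3x3) and "t" (3): a world point X has camera coordinates R X + t. Camera axes: x right, y down, z forward; pixel columns grow to the right and rows downward; lengths in m; the calibration is good to about 2 mm. A picture is of the moment at which its call begins. get_calibration takes no time and is no camera call.
- bot.finish_job(): hands the job in, once; it reports no verdict.
The state is a dict: "time": time; "q": joint angles; "joint_vel": joint speeds; "joint_torque": joint torques, N m; "tool_pos": TCP position; "tcp_rot": TCP orientation; "wrist_force": force on the tool from outside, world axes, zero at the start; "torque": the same for the moment, N m; "width": opening from 0.0 (shut) to 1.0 (fully open).
Only numpy, scipy, OpenCV 4.12 (cv2) and the standard library are available. Lean on these libraries where they do the work, as an engineer would, in place of code of your own. Each camera call takes 0.05 s, during which the arm holds its last target.

TASK

Put the yellow-headed pick down through the eyelet of the white tasting dish until its head rests on the dish, and let go of it; then grip the dish itself by its two long sides and lift it straight up a few centimetres. Keeping it level with the tomato in the middle of its well, turn it a quarter turn, towards whichever side the brass bell is on, so that the eyelet end points at the bell, and finish holding it there for the waiter, still gripped and level, about 10 cm above the middle of the black mat. Do not touch the tomato or disturb anything else on the table.

Things in the scene. Friction and masses are not known exactly. Their poses are not given: they have to be found in the camera images.
- dish_center (a point): centre, 18 mm above the underside, of the loose white dish: 156 mm long (x), 64 wide (y), 36 high, 0.26 to 0.42 kg. The middle 84 mm of its length is a foot with flat upright sides 64 mm apart over the full height: grip there. Beyond it only the 8 mm top plate sticks out. x points to the eyelet end, z up. It starts on the mat near its middle, x within 4 degrees of the mat's x
- eyelet (a point): centre of the mouth of the eyelet in the dish, in its top face, with a brass-coloured rim: an 11 mm through-hole in the 8 mm thick top plate, 60 mm from the dish centre along the dish's +x and 36 mm above its underside. Axes as the dish; the hole runs along z
- well (a point): where the tomato's centre lies when it rests in the middle of the dish's round well: over the dish's centre, 40.5 mm above its underside. The well is 49 mm across, a 17 degree cone sinking 7.5 mm below the dish's top to a flat 8 mm across
- tomato_center (a point): centre of the loose cherry tomato, a firm red ball 24 mm across with a green calyx, about 15 g, lying free in the well and rolling if the dish is tilted or jerked
- pick_head (a point): centre of the yellow head (upright cylinder 20 mm across, 34 tall) of the loose pick to use, 30 g. Below it a steel shank 7 mm across, 28 long, its last 8 mm tapering to a 2 mm point. z runs from point to head. It starts upright in one of the stand's two holes, head resting on the stand
- pick_tip (a point): point of that pick's shank, 45 mm below the head's centre; z as the head
- spare_head (a point): centre of the black head of the spare pick, the same in shape and size, in the other hole of the stand; to be left alone
- stand: fixed wooden block 50 mm (x) by 130 mm (y) by 40 mm high, origin at the middle of its underside; two holes 10 mm wide and 34 mm deep, 40 mm to either side of its middle along y, one pick in each
- mat: fixed flat black mat, 200 mm (x) by 170 mm (y), 4 mm thick, lying on the work surface; origin at the middle of its underside, z up. It may lie turned either way
- bell: fixed brass service bell, round, 68 mm across and 50 mm high, origin at the middle of its underside; it stands 140 mm from the mat's middle along the mat's +y or -y axis
- salt: loose blue salt jar, 50 mm across, 70 mm high, origin at the middle of its underside; 140 mm from the mat's middle on the side opposite to the bell; leave alone
- sauce: loose amber sauce bottle, 64 mm across, 210 mm high, origin under its middle; leave alone
- jug: loose white jug with a red cap, 120 mm square, about 225 mm high, origin under its middle; leave alone
- bowl: loose small steel bowl, 90 mm across, 45 mm high, origin under its middle; leave alone
- spoon: loose steel spoon lying on the surface, origin under its middle; leave alone
- spice: loose glass spice jar with a red cap, 44 mm across, 85 mm high, origin under its middle; leave alone
Not all that is in view belongs to the job. Of the things that look like the part that bears dish_center, the largest one is meant.

How it is judged:
On the way, in this order (a step that is already met when the one before it is completed fails the run):
1. the yellow pick is through the eyelet with its head down on the dish, let go, while the dish still stands on the mat (horizontal distance between pick_tip and eyelet below 0.007 m and z of pick_tip in the frame of eyelet below -0.023 m and angle between the z axis of pick_tip and the z axis of eyelet, either way round below 0.2 rad and contact force between the fingers and pick below 0.1 N and height (world z) of dish_center below 0.03 m), for 0.2 s.
2. the dish is lifted clear in the fingers before it is turned (height (world z) of dish_center above 0.042 m and angle between the x axis of dish_center and the x axis of mat, either way round below 0.5 rad and contact force between the fingers and dish above 1 N), for 0.1 s.
At the end, for the whole second after the job is handed in: Dish held still in the fingers, within 45 mm of the mat's middle, its centre 75-180 mm up, level within 0.1 rad, eyelet end towards the bell within 0.25 rad of the mat's y axis; tomato within 8 mm of the well's centre; pick upright in the eyelet (0.2 rad), point at least 23 mm below the rim (horizontal distance between pick_tip and eyelet below 0.007 m and z of pick_tip in the frame of eyelet below -0.023 m and angle between the z axis of pick_tip and the z axis of eyelet, either way round below 0.2 rad and distance between tomato_center and well below 0.008 m and angle between the x axis of dish_center and the y axis of mat, either way round below 0.25 rad and horizontal distance between eyelet and bell below 0.14 m and angle between dish_center's own z axis and vertical below 0.1 rad and horizontal distance between dish_center and mat below 0.045 m and height (world z) of dish_center between 0.075 and 0.18 m and contact force between the fingers and dish above 1 N and linear speed of dish below 0.03 m/s); the arm keeps its last pose, push and grip.
It fails at once if the tomato leaves the middle of the well (more than 15 mm off) (distance between tomato_center and well above 0.015 m).
It fails at once if the fingers touch the tomato (contact force between the fingers and tomato above 0.3 N).
It fails at once if the dish is tipped by more than 0.25 rad (angle between dish_center's own z axis and vertical above 0.25 rad).
It fails at once if a bystander (salt, spare pick, sauce, jug, bowl, spoon, spice) is moved by more than 25 mm (distance of any of salt, spare_head, sauce, jug, bowl, spoon, spice from where it was at the start of the episode above 0.025 m).
It also fails if it takes over 64 s, if anything falls off the work surface, if the arm or the gripper's body presses on something with over 40 N, if the wrist force passes 120 N, or if a joint passes its speed limit or range.

## Working session

There is one attempt and no reset: what is moved stays moved. The work goes in short steps, Python scripts to look and compute and a tool call to move; the robot and the scene stay as the last step left them, time stands still between calls to the robot, and variables do not carry over. Pictures are saved under pics/ and viewed, and the job is handed in when it is done.

Besides the shell and the picture viewer there is one more tool, called after ">>>" as name(argument=value, ...) on one line, values as JSON. arm_command: Moves the arm, as the interface text tells. Its arguments: {"type":"object","properties":{"slide":{"type":"array","items":{"type":"array","items":{"type":"number"}}},"angular":{"type":"array","items":{"type":"array","items":{"type":"number"}}},"hand":{"type":"array","items":{"type":"number"}},"squeeze":{"type":"number"}},"required":["slide","angular","hand"]}

```bash
mkdir -p pics; ls
python3 - <<'E'
from workcell import bot
import cv2,numpy as np
np.set_printoptions(precision=4,suppress=True)
for n in("side","top"):
    im=bot.read_camera(n); cv2.imwrite(f"pics/{n}0.png",cv2.cvtColor(im,cv2.COLOR_RGB2BGR)); 
    c=bot.get_calibration(n); print(n,c, -np.array(c['R']).T@c['t'])
print(bot.read_state())
E
```

```text
pics
side {'fx': 371.38237431346107, 'fy': 371.38237431346107, 'cx': 247.92925453014396, 'cy': 195.84242964058376, 'R': array([[ 0.9708, -0.2393, -0.0152],
       [-0.1808, -0.689 , -0.7019],
       [ 0.1575,  0.6842, -0.7121]]), 't': array([-0.5061,  0.2003,  0.9349])} [ 0.3803 -0.6227  0.7987]
top {'fx': 349.7820189182439, 'fy': 349.7820189182439, 'cx': 256.3266423224084, 'cy': 195.262072021303, 'R': array([[ 0.0085, -0.9999,  0.0087],
       [-0.9809, -0.0101, -0.1943],
       [ 0.1943, -0.0069, -0.9809]]), 't': array([0.078 , 0.5741, 0.9871])} [0.3706 0.0906 1.0791]
{'time': 0.1, 'q': array([ 1.1171,  0.2647,  1.6052,  0.    ,  1.2737, -0.0369]), 'joint_vel': array([ 0.0009, -0.0016, -0.005 , -0.0009,  0.0005, -0.0017]), 'joint_torque': array([ -0.0001, -51.6707, -36.8589,  -0.0001,   0.0063,  -0.    ]), 'tool_pos': array([0.273 , 0.6166, 0.2038]), 'tcp_rot': array([-0.6499, -3.0731,  0.003 ]), 'wrist_force': array([ 0.3764, -0.1059, -0.1534]), 'torque': array([-0.0058,  0.0326,  0.0649]), 'width': 1.004525015739021}
```

View pics/side0.png

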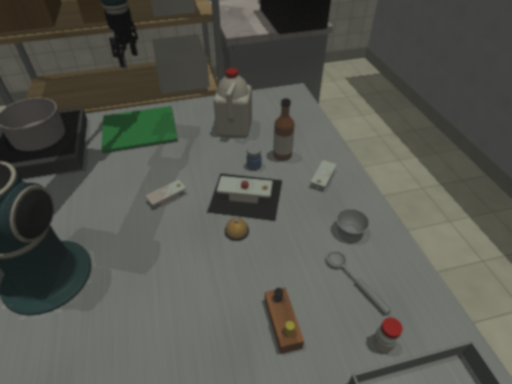

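View pics/top0.png

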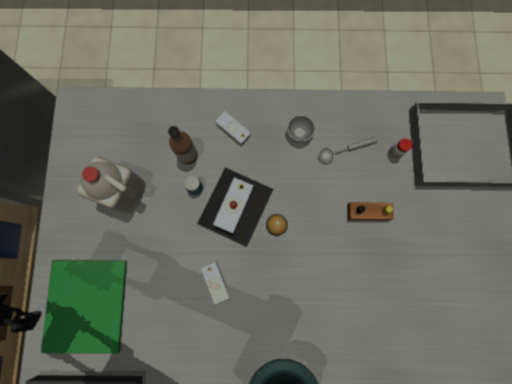

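The pictures show three white dish-like plates in the top view: (234,204) on the mat with the tomato, (233,128), and (215,283). The two heads are yellow at (389,210) and black at (361,210). I choose the plate on the mat and the yellow head, and check both in close crops.

Run:
```python
import cv2,numpy as np
t=cv2.imread("pics/top0.png"); s=cv2.imread("pics/side0.png")
f=lambda im,x0,y0,w,h,z:cv2.resize(im[y0:y0+h,x0:x0+w],None,fx=z,fy=z,interpolation=cv2.INTER_CUBIC)
a=f(t,180,160,110,90,3.6);b=f(t,340,190,60,45,6.6);c=f(s,200,165,90,80,4.4);d=f(s,255,280,60,80,4.4)
def pad(x,w,h):
    o=np.zeros((h,w,3),np.uint8);x=x[:h,:w];o[:x.shape[0],:x.shape[1]]=x;return o
o=np.vstack([np.hstack([pad(a,400,300),pad(b,400,300)]),np.hstack([pad(c,400,300),pad(d,400,300)])])
cv2.imwrite("pics/crop0.png",np.clip(o*1.3,0,255).astype(np.uint8))
```

```text
(no output)
```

View pics/crop0.png

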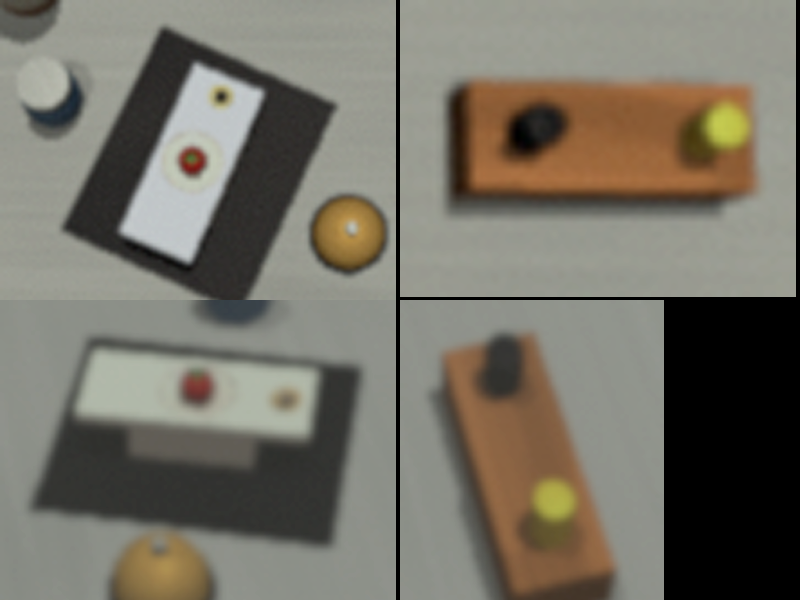

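The crops show the dish on the mat with tomato and brass eyelet at its upper end (top view about (241,187)), the bell at (277,224), salt at (193,185), and the yellow pick on the stand's right end. Next I measure.

```bash
cat > h.py <<'E'
import cv2,numpy as np
from workcell import bot
np.set_printoptions(precision=4,suppress=True)
def ray(n,uv):
    c=bot.get_calibration(n);R=np.array(c['R']);t=np.array(c['t'])
    d=R.T@np.array([(uv[0]-c['cx'])/c['fx'],(uv[1]-c['cy'])/c['fy'],1.]);return -R.T@t,d/np.linalg.norm(d)
def onz(n,uv,z):
    o,d=ray(n,uv);return o+d*(z-o[2])/d[2]
def tri(ua,ub):
    (o1,d1),(o2,d2)=ray("top",ua),ray("side",ub)
    s=np.linalg.lstsq(np.c_[d1,-d2],o2-o1,rcond=None)[0];p,q=o1+d1*s[0],o2+d2*s[1]
    return (p+q)/2,np.linalg.norm(p-q)
def proj(n,X):
    c=bot.get_calibration(n);p=np.array(c['R'])@X+c['t'];return c['fx']*p[0]/p[2]+c['cx'],c['fy']*p[1]/p[2]+c['cy']
def blob(mask,box):
    x0,y0,x1,y1=box;m=np.zeros(mask.shape,np.uint8);m[y0:y1,x0:x1]=mask[y0:y1,x0:x1]
    cs,_=cv2.findContours(m,cv2.RETR_EXTERNAL,cv2.CHAIN_APPROX_NONE);c=max(cs,key=cv2.contourArea)
    f=np.zeros_like(m);cv2.drawContours(f,[c],-1,255,-1);mo=cv2.moments(f,True)
    return c,np.array([mo['m10'],mo['m01']])/mo['m00'],mo['m00']
def rectw(n,c,z):
    P=np.array([onz(n,p[0],z)[:2] for p in c],np.float32)
    r=cv2.minAreaRect(P*1000);b=cv2.boxPoints(r)/1000
    e=b[1]-b[0],b[2]-b[1];L=max(e,key=np.linalg.norm);return np.array(r[0])/1000,np.array(r[1]),np.degrees(np.arctan2(L[1],L[0]))
E
python3 - <<'E'
from h import *
t=cv2.imread("pics/top0.png");s=cv2.imread("pics/side0.png")
H=lambda im:cv2.cvtColor(im,cv2.COLOR_BGR2HSV)
ht,hs=H(t),H(s)
for n,h,bd,bm in(("top",ht,(205,172,262,240),(190,160,285,250)),("side",hs,(213,172,276,200),(200,165,290,225))):
    w=cv2.inRange(h,(0,0,115),(179,70,255))
    c,ce,a=blob(w,bd);print(n,"dish",a,ce,rectw(n,c,.040))
    k=cv2.inRange(h,(0,0,0),(179,120,75)); 
    k=cv2.bitwise_or(k,0) ; c,ce,a=blob(k,bm);print(n,"mat",a,rectw(n,c,.004))
    r=cv2.inRange(h,(0,130,60),(8,255,255))|cv2.inRange(h,(172,130,60),(179,255,255))
    c,ce,a=blob(r,bd);print(n,"tomato",a,ce,onz(n,ce,.0445))
y=[]
for n,h,b in(("top",ht,(378,200,400,222)),("side",hs,(280,315,302,340))):
    m=cv2.inRange(h,(22,120,140),(38,255,255));c,ce,a=blob(m,b);print(n,"yellow top",a,ce,onz(n,ce,.074),cv2.boundingRect(c));y.append(ce)
    m=cv2.inRange(h,(18,100,60),(40,255,255));c,ce,a=blob(m,b);print(n,"yellow all",a,ce,onz(n,ce,.062),cv2.boundingRect(c))
print(tri(*y))
e=[]
for n,h,b in(("top",ht,(232,178,252,195)),("side",hs,(255,180,272,194))):
    m=cv2.inRange(h,(15,60,60),(32,255,255))|cv2.inRange(h,(0,0,0),(179,255,70)) if n=="top" else cv2.inRange(h,(10,45,60),(32,255,255))
    c,ce,a=blob(m,b);print(n,"eyelet",a,ce,onz(n,ce,.040));e.append(ce)
print(tri(*e))
m=cv2.inRange(ht,(5,120,60),(17,255,230));c,ce,a=blob(m,(340,195,400,228));print("stand",a,rectw("top",c,.04))
m=cv2.inRange(hs,(0,110,40),(17,255,230));c,ce,a=blob(m,(255,280,315,360));print("stand side",a,rectw("side",c,.04))
m=cv2.inRange(ht,(10,120,60),(25,255,255));c,ce,a=blob(m,(262,208,295,240));print("bell",a,onz("top",ce,.025))
print("sauce foot",onz("top",(187,155),0.05),"jug",onz("top",(108,192),.1),"salt",onz("top",(192,184),.07),"bowl",onz("top",(301,130),.045),"spice",onz("top",(404,146),.085))
E
```

```text
top dish 1064.0 [232.8769 204.813 ] (array([0.5477, 0.1532]), array([ 62.9072, 155.0721]), np.float32(-22.50532))
top mat 3423.0 (array([0.5492, 0.1485]), array([168.6402, 199.5984]), np.float32(-23.958586))
top tomato 17.0 [233.5882 205.1765] [0.5446 0.1512 0.0445]
side dish 750.0 [244.6307 185.5293] (array([0.5486, 0.1512]), array([ 61.7946, 153.1611]), np.float32(-22.389843))
side mat 1630.0 (array([0.5497, 0.144 ]), array([168.8878, 198.3589]), np.float32(-24.016102))
side tomato 13.0 [244.5385 184.1538] [0.549  0.1513 0.0445]
top yellow top 20.0 [389.25 208.25] [ 0.5351 -0.3047  0.074 ] (387, 206, 5, 5)
top yellow all 64.0 [387.9688 209.1875] [ 0.5342 -0.3054  0.062 ] (383, 205, 10, 9)Traceback (most recent call last):
  File "<stdin>", line 14, in <module>
  File "h.py", line 17, in blob
    cs,_=cv2.findContours(m,cv2.RETR_EXTERNAL,cv2.CHAIN_APPROX_NONE);c=max(cs,key=cv2.contourArea)
                                                                       ~~~^^^^^^^^^^^^^^^^^^^^^^^^
ValueError: max() iterable argument is empty
```

Run:
```python
from h import *
t=cv2.imread("pics/top0.png");s=cv2.imread("pics/side0.png")
H=lambda im:cv2.cvtColor(im,cv2.COLOR_BGR2HSV)
ht,hs=H(t),H(s)
print(hs[322:336,290][:, :].tolist()); print(ht[210,380:396].tolist())
y=[]
for n,h,b,v in(("top",ht,(378,200,400,222),105),("side",hs,(280,315,302,340),105)):
    for v in(90,105,120):
        m=cv2.inRange(h,(22,120,v),(38,255,255))
        if cv2.countNonZero(m): c,ce,a=blob(m,b);print(n,v,"yellow top",a,ce,onz(n,ce,.074),cv2.boundingRect(c))
    m=cv2.inRange(h,(20,110,40),(38,255,255));c,ce,a=blob(m,b);print(n,"all",a,ce,onz(n,ce,.057),cv2.boundingRect(c));y.append(ce)
print(tri(*y))
e=[]
for n,h,b in(("top",ht,(232,178,252,195)),("side",hs,(255,180,272,194))):
    m=cv2.inRange(h,(12,55,20),(32,255,255));
    c,ce,a=blob(m,b);print(n,"eyelet",a,ce,onz(n,ce,.040));e.append(ce)
print(tri(*e))
m=cv2.inRange(ht,(3,120,50),(17,255,230));c,ce,a=blob(m,(340,195,400,228));print("stand",a,rectw("top",c,.04))
m=cv2.inRange(hs,(0,110,40),(17,255,230));c,ce,a=blob(m,(255,280,315,360));print("stand side",a,rectw("side",c,.04))
m=cv2.inRange(ht,(10,120,60),(25,255,255));c,ce,a=blob(m,(262,208,295,240));print("bell",a,onz("top",ce,.025))
print("sauce foot",onz("top",(187,155),0.05),"jug",onz("top",(108,192),.1),"salt",onz("top",(192,184),.07),"bowl",onz("top",(301,130),.045),"spice",onz("top",(404,146),.085))
```

```text
[[27, 150, 133], [28, 150, 136], [29, 151, 137], [29, 149, 137], [30, 147, 137], [30, 146, 136], [30, 146, 131], [29, 145, 114], [26, 144, 94], [23, 139, 81], [23, 136, 77], [23, 136, 77], [22, 136, 77], [20, 132, 79]]
[[13, 156, 108], [14, 158, 100], [17, 167, 75], [20, 193, 58], [22, 205, 56], [25, 177, 65], [28, 166, 95], [30, 154, 134], [31, 154, 149], [31, 154, 152], [30, 158, 147], [29, 157, 141], [25, 144, 126], [18, 80, 115], [25, 24, 118], [34, 17, 121]]
top 90 yellow top 41.0 [389.     208.7561] [ 0.5336 -0.3038  0.074 ] (386, 206, 7, 7)
top 105 yellow top 38.0 [389.1842 208.6842] [ 0.5338 -0.3044  0.074 ] (386, 206, 7, 7)
top 120 yellow top 32.0 [389.5 208.5] [ 0.5344 -0.3054  0.074 ] (387, 206, 6, 6)
top all 63.0 [387.6508 209.2857] [ 0.5347 -0.3064  0.057 ] (383, 205, 10, 9)
side 90 yellow top 81.0 [289.6173 325.321 ] [ 0.5341 -0.3073  0.074 ] (285, 321, 10, 10)
side 105 yellow top 74.0 [289.7027 324.973 ] [ 0.5345 -0.3067  0.074 ] (285, 321, 10, 9)
side 120 yellow top 58.0 [289.7759 324.5862] [ 0.5349 -0.3059  0.074 ] (286, 321, 9, 8)
side all 131.0 [289.1985 327.4733] [ 0.5354 -0.3042  0.057 ] (285, 320, 10, 16)
(array([ 0.5346, -0.3054,  0.0598]), np.float64(0.0005109147108820068))
top eyelet 28.0 [240.8214 186.3929] [0.6035 0.1307 0.04  ]
side eyelet 16.0 [264.5 187. ] [0.6039 0.1292 0.04  ]
(array([0.6041, 0.1307, 0.0385]), np.float64(0.0004296621634476904))
stand 657.0 (array([ 0.5319, -0.2627]), array([ 48.6962, 129.5837]), np.float32(-89.44597))
stand side 1129.0 (array([ 0.533 , -0.2692]), array([128.5947,  49.5075]), np.float32(89.24151))
bell 299.0 [0.4907 0.0218 0.025 ]
sauce foot [0.6981 0.2968 0.05  ] jug [0.5697 0.5062 0.1   ] salt [0.6025 0.2739 0.07  ] bowl [ 0.7854 -0.0549  0.045 ] spice [ 0.7224 -0.357   0.085 ]
```

```bash
cat > plan.py <<'E'
import sys
from h import *
from scipy.spatial.transform import Rotation as Rn
def plan(tgt,yaw,n=8,maxs=.045,maxa=8.):
    """yaw: desired tool-y heading deg (tool pointing down)"""
    s=bot.read_state();p=np.array(s['tool_pos']);R=Rn.from_rotvec(s['tcp_rot'])
    ya=np.radians(yaw);y=np.array([np.cos(ya),np.sin(ya),0]);z=np.array([0,0,-1.]);x=np.cross(y,z)
    G=Rn.from_matrix(np.c_[x,y,z]);d=np.array(tgt)-p
    err=(R.inv()*G).as_rotvec(degrees=True)
    cur=R.as_matrix()
    print("t",round(s['time'],2),"pos",p,"yaw",np.degrees(np.arctan2(cur[1,1],cur[0,1])),"tilt",cur[:,2],"q",np.array(s['q']),"F",np.array(s['wrist_force']),"w",round(s['width'],3))
    print("world d",d,"tool d",R.inv().apply(d),"rot deg",err)
    for i in range(n):
        k=max(1,int(np.ceil(max(np.linalg.norm(d)/maxs,np.linalg.norm(err)/maxa))))
        st=d/k;a=err/k;print(R.inv().apply(st).round(3),a.round(2));R=R*Rn.from_rotvec(a,degrees=True);d=d-st;err=err-a
if __name__=="__main__":
    a=[float(v) for v in sys.argv[1:]];plan(a[:3],a[3],*(a[4:] and [int(a[4])]+a[5:]))
E
python3 plan.py 0.5345 -0.305 0.15 0 8 .045 4
```

```text
t 0.1 pos [0.273  0.6166 0.2038] yaw 66.11938082732719 tilt [-0.0009 -0.0018 -1.    ] q [ 1.1171  0.2647  1.6052  0.      1.2737 -0.0369] F [ 0.3764 -0.1059 -0.1534] w 1.005
world d [ 0.2615 -0.9216 -0.0538] tool d [-0.6122 -0.7367  0.0552] rot deg [-0.1042  0.0622 66.1194]
[-0.028 -0.033  0.003] [-0.    0.    3.01]
[-0.03  -0.032  0.003] [-0.    0.    3.01]
[-0.031 -0.03   0.003] [-0.    0.    3.01]
[-0.033 -0.029  0.002] [-0.    0.    3.01]
[-0.034 -0.027  0.002] [-0.    0.    3.01]
[-0.036 -0.025  0.002] [-0.    0.    3.01]
[-0.037 -0.023  0.002] [-0.    0.    3.01]
[-0.038 -0.021  0.002] [-0.    0.    3.01]
```

>>> arm_command(slide=[[-0.028,-0.033,0],[-0.03,-0.032,0],[-0.031,-0.03,0],[-0.033,-0.029,0],[-0.034,-0.027,0],[-0.036,-0.025,0],[-0.037,-0.023,0],[-0.038,-0.021,0]], angular=[[0,0,3],[0,0,3],[0,0,3],[0,0,3],[0,0,3],[0,0,3],[0,0,3],[0,0,3]], hand=[0.06,0.06,0.06,0.06,0.06,0.06,0.06,0.06], squeeze=40)

```text
time: 0.9
tool_pos: [0.3669, 0.2727, 0.1983]
tcp_rot: [-1.284, -2.865, 0.013]
wrist_force: [0.0, 0.6, 1.1]
width: 0.701
```

```bash
python3 plan.py 0.5345 -0.305 0.15 0 8 .045 4
```

```text
t 0.9 pos [0.3669 0.2727 0.1983] yaw 41.73004869575747 tilt [-0.0054 -0.007  -1.    ] q [ 0.587  -0.1473  2.0504 -0.003   1.2469 -0.1404] F [0.0078 0.555  1.0918] w 0.701
world d [ 0.1676 -0.5777 -0.0483] tool d [-0.5426 -0.259   0.0514] rot deg [-0.4411  0.2691 41.7302]
[-0.039 -0.019  0.004] [-0.03  0.02  2.98]
[-0.04  -0.016  0.004] [-0.03  0.02  2.98]
[-0.04  -0.014  0.004] [-0.03  0.02  2.98]
[-0.041 -0.012  0.004] [-0.03  0.02  2.98]
[-0.042 -0.01   0.004] [-0.03  0.02  2.98]
[-0.042 -0.008  0.004] [-0.03  0.02  2.98]
[-0.043 -0.006  0.004] [-0.03  0.02  2.98]
[-0.043 -0.003  0.004] [-0.03  0.02  2.98]
```

>>> arm_command(slide=[[-0.039,-0.019,0.002],[-0.04,-0.016,0.002],[-0.04,-0.014,0.002],[-0.041,-0.012,0.002],[-0.042,-0.01,0.002],[-0.042,-0.008,0.002],[-0.043,-0.006,0.002],[-0.043,-0.003,0.002]], angular=[[0,0,3],[0,0,3],[0,0,3],[0,0,3],[0,0,3],[0,0,3],[0,0,3],[0,0,3]], hand=[0.06,0.06,0.06,0.06,0.06,0.06,0.06,0.06])

```text
time: 1.7
tool_pos: [0.4597, -0.0726, 0.182]
tcp_rot: [1.874, 2.521, -0.013]
wrist_force: [1.2, -0.6, 1.2]
width: 0.702
```

```bash
python3 plan.py 0.5345 -0.305 0.15 0 8 .04 4
```

```text
t 1.7 pos [ 0.4597 -0.0726  0.182 ] yaw 16.764044363586155 tilt [-0.0046 -0.0065 -1.    ] q [-0.2043 -0.1216  2.0585 -0.0078  1.2079 -0.4941] F [ 1.2221 -0.573   1.2085] w 0.702
world d [ 0.0748 -0.2324 -0.032 ] tool d [-0.2439  0.0048  0.0332] rot deg [-0.3189  0.3317 16.7648]
[-0.035  0.001  0.005] [-0.05  0.05  2.39]
[-0.035  0.002  0.005] [-0.05  0.05  2.39]
[-0.035  0.004  0.005] [-0.05  0.05  2.39]
[-0.035  0.005  0.005] [-0.05  0.05  2.39]
[-0.034  0.006  0.005] [-0.05  0.05  2.39]
[-0.034  0.008  0.005] [-0.05  0.05  2.39]
[-0.034  0.009  0.005] [-0.05  0.05  2.39]
[0. 0. 0.] [0. 0. 0.]
```

>>> arm_command(slide=[[-0.035,0.001,0.004],[-0.035,0.002,0.004],[-0.035,0.004,0.004],[-0.035,0.005,0.004],[-0.034,0.006,0.004],[-0.034,0.008,0.004],[-0.034,0.009,0.004],[0,0,0]], angular=[[0,0,2.4],[0,0,2.4],[0,0,2.4],[0,0,2.4],[0,0,2.4],[0,0,2.4],[0,0,2.4],[0,0,0]], hand=[0.06,0.06,0.06,0.06,0.06,0.06,0.06,0.06])

```text
time: 2.5
tool_pos: [0.5318, -0.3219, 0.1496]
tcp_rot: [-2.243, -2.195, 0.015]
wrist_force: [-0.2, 0.8, -0.1]
width: 0.701
```

```bash
python3 plan.py 0.5345 -0.305 0.1 0 8 .03 4
python3 - <<'E'
from h import *
for n in("side","top"):
    im=bot.read_camera(n); cv2.imwrite(f"pics/{n}1.png",cv2.cvtColor(im,cv2.COLOR_RGB2BGR))
a=cv2.imread("pics/side1.png")[230:370,220:360];b=cv2.imread("pics/top1.png")[150:250,310:410]
cv2.imwrite("pics/c1.png",np.hstack([cv2.resize(a,(400,400)),cv2.resize(b,(400,400))]))
E
```

```text
t 2.5 pos [ 0.5318 -0.3219  0.1496] yaw -1.2405724314170858 tilt [-0.0086 -0.0048 -1.    ] q [-0.5791  0.2071  1.778  -0.0096  1.1611 -0.5536] F [-0.1505  0.7835 -0.0738] w 0.701
world d [ 0.0027  0.0169 -0.0496] tool d [0.0172 0.0027 0.0495] rot deg [-0.4918  0.2819 -1.2393]
[0.009 0.001 0.025] [-0.25  0.14 -0.62]
[0.009 0.001 0.025] [-0.25  0.14 -0.62]
[0. 0. 0.] [0. 0. 0.]
[0. 0. 0.] [0. 0. 0.]
[0. 0. 0.] [0. 0. 0.]
[0. 0. 0.] [0. 0. 0.]
[0. 0. 0.] [0. 0. 0.]
[0. 0. 0.] [0. 0. 0.]
```

View pics/c1.png

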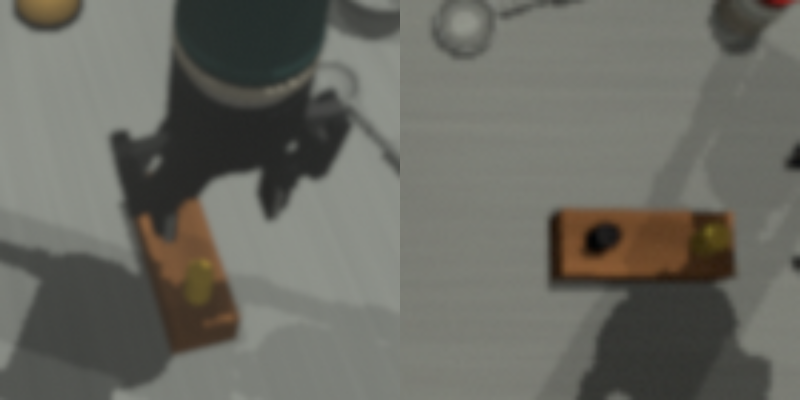

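Run:
```python
from h import *
for n in("top","side"): print(n,proj(n,np.array([.5318,-.3219,.1416])),proj(n,np.array([.5318+.045,-.3219,.15])),proj(n,np.array([.5318-.045,-.3219,.15])))
```

```text
top (np.float64(405.0891012897112), np.float64(205.60291304939395)) (np.float64(405.17808214008096), np.float64(188.82014830774852)) (np.float64(407.67015278792786), np.float64(221.66230475907062))
side (np.float64(293.2296842619569), np.float64(316.47529559973106)) (np.float64(316.3124371934791), np.float64(308.8259494835455)) (np.float64(270.32241769272497), np.float64(319.993607261015))
```

View pics/top1.png

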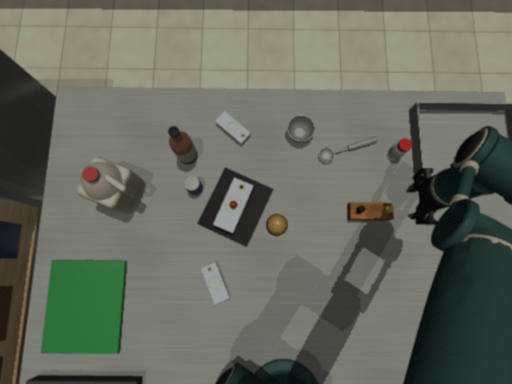

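View pics/side1.png

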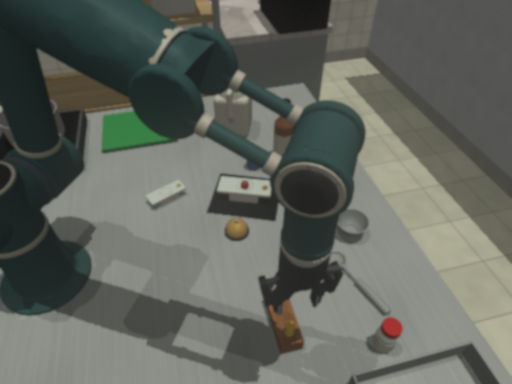

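The top view shows the gripper in the air to the right of the stand at about (420,195), and the side view shows it above the yellow head at about (290,328). I correct the position and go down.

>>> arm_command(slide=[[0.009,0.001,0.02],[0.008,0.001,0.02],[0,0,0.008],[0,0,0],[0,0,0],[0,0,0],[0,0,0],[0,0,0]], angular=[[-0.25,0.14,-0.6],[-0.25,0.14,-0.6],[0,0,0],[0,0,0],[0,0,0],[0,0,0],[0,0,0],[0,0,0]], hand=[0.06,0.06,0.06,0.06,0.06,0.06,0.06,0.06])

```text
time: 3.4
tool_pos: [0.5337, -0.2972, 0.1048]
tcp_rot: [2.213, 2.229, 0.004]
wrist_force: [0.3, 0.3, 0.2]
width: 0.704
```

```bash
python3 plan.py 0.5345 -0.305 0.054 0 8 .01 4
python3 - <<'E'
from h import *
for n in("side","top"):
    im=bot.read_camera(n); cv2.imwrite(f"pics/{n}2.png",cv2.cvtColor(im,cv2.COLOR_RGB2BGR))
a=cv2.imread("pics/side2.png")[260:370,240:350];b=cv2.imread("pics/top2.png")[160:250,340:430]
cv2.imwrite("pics/c2.png",np.hstack([cv2.resize(a,(400,400)),cv2.resize(b,(400,400))]))
E
```

```text
t 3.4 pos [ 0.5337 -0.2972  0.1048] yaw 0.42174883813152647 tilt [ 0.0027  0.0013 -1.    ] q [-0.5505  0.2231  1.847   0.0029  1.0699 -0.5592] F [0.3254 0.2834 0.2435] w 0.704
world d [ 0.0008 -0.0078 -0.0508] tool d [-0.0079  0.0006  0.0508] rot deg [ 0.1566 -0.0737  0.4218]
[-0.001  0.     0.008] [ 0.03 -0.01  0.07]
[-0.001  0.     0.008] [ 0.03 -0.01  0.07]
[-0.001  0.     0.008] [ 0.03 -0.01  0.07]
[-0.001  0.     0.008] [ 0.03 -0.01  0.07]
[-0.001  0.     0.008] [ 0.03 -0.01  0.07]
[-0.001  0.     0.008] [ 0.03 -0.01  0.07]
[0. 0. 0.] [0. 0. 0.]
[0. 0. 0.] [0. 0. 0.]
```

View pics/c2.png

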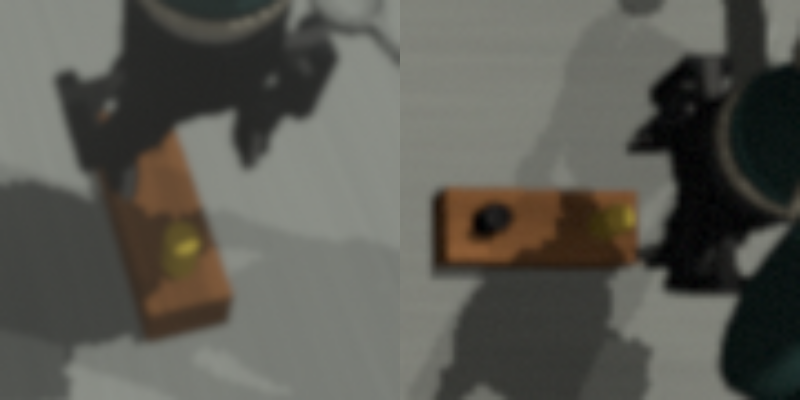

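The crop shows the open jaws above and a little up-range of the yellow head, on either side of its line. Correcting 8 mm and descending partway.

>>> arm_command(slide=[[-0.004,0,0.005],[-0.003,0,0.005],[-0.001,0.001,0.005],[0,0,0.005],[0,0,0.004],[0,0,0],[0,0,0],[0,0,0]], angular=[[0.1,-0.1,0.2],[0.1,0,0.2],[0,0,0],[0,0,0],[0,0,0],[0,0,0],[0,0,0],[0,0,0]], hand=[0.06,0.06,0.06,0.06,0.06,0.06,0.06,0.06])

```text
time: 4.3
tool_pos: [0.5341, -0.3062, 0.0775]
tcp_rot: [-2.221, -2.219, 0.003]
wrist_force: [0.3, -0.5, 0.8]
width: 0.704
```

```bash
python3 plan.py 0.5345 -0.305 0.054 0 1 .01 4
```

```text
t 4.3 pos [ 0.5341 -0.3062  0.0775] yaw -0.06617697552900537 tilt [-0.0027  0.0004 -1.    ] q [-0.5603  0.2622  1.8538 -0.0013  1.028  -0.5584] F [ 0.3239 -0.5049  0.786 ] w 0.704
world d [ 0.0004  0.0012 -0.0235] tool d [0.0012 0.0004 0.0235] rot deg [-0.152  -0.0204 -0.0662]
[0.    0.    0.008] [-0.05 -0.01 -0.02]
```

>>> arm_command(slide=[[0.001,0,0.005],[0,0,0.005],[0,0,0.005],[0,0,0.004],[0,0,0.002],[0,0,0],[0,0,0],[0,0,0]], angular=[[-0.1,0,0],[0,0,0],[0,0,0],[0,0,0],[0,0,0],[0,0,0],[0,0,0],[0,0,0]], hand=[0.06,0.06,0.06,0.06,0.06,0.06,0.06,0.06])

```text
time: 5.1
tool_pos: [0.5344, -0.305, 0.0549]
tcp_rot: [-2.222, -2.22, 0.0]
wrist_force: [-0.4, 0.2, 0.2]
width: 0.701
```

```bash
python3 plan.py 0.5345 -0.305 0.054 0 1 .01 4
```

```text
t 5.1 pos [ 0.5344 -0.305   0.0549] yaw -0.04862017635661042 tilt [-0.0002  0.     -1.    ] q [-0.5591  0.2848  1.8719 -0.0001  0.9851 -0.5582] F [-0.4062  0.2394  0.2028] w 0.701
world d [ 0.0001  0.     -0.0009] tool d [0.     0.0001 0.0009] rot deg [-0.014  -0.0022 -0.0486]
[0.    0.    0.001] [-0.01 -0.   -0.05]
```

Excellent. Close.

>>> arm_command(slide=[[0,0,0],[0,0,0],[0,0,0],[0,0,0],[0,0,0],[0,0,0],[0,0,0],[0,0,0]], angular=[[0,0,0],[0,0,0],[0,0,0],[0,0,0],[0,0,0],[0,0,0],[0,0,0],[0,0,0]], hand=[0.03,0.01,0.01,0.01,0.01,0.01,0.01,0.01], squeeze=30)

```text
time: 5.9
tool_pos: [0.535, -0.3054, 0.0559]
tcp_rot: [2.221, 2.219, 0.0]
wrist_force: [-0.1, 0.2, 0.1]
width: 0.12
```

```bash
python3 plan.py 0.5345 -0.305 0.054 0 1 .01 4
```

```text
t 5.9 pos [ 0.535  -0.3054  0.0559] yaw -0.05172515234755793 tilt [ 0.0012 -0.0009 -1.    ] q [-0.5591  0.2839  1.871  -0.0001  0.9852 -0.5582] F [-0.0821  0.216   0.1356] w 0.12
world d [-0.0005  0.0004 -0.0019] tool d [ 0.0004 -0.0005  0.0019] rot deg [ 0.0694  0.049  -0.0518]
[ 0.    -0.     0.002] [ 0.07  0.05 -0.05]
```

Width 0.12 is about 10 mm, which does not match the 20 mm head. I look before going on.

Run:
```python
from h import *
for n in("side","top"):
    im=bot.read_camera(n); cv2.imwrite(f"pics/{n}3.png",cv2.cvtColor(im,cv2.COLOR_RGB2BGR))
    print(n,proj(n,np.array([.5345,-.305,.047])))
a=cv2.imread("pics/side3.png")[270:370,240:340];b=cv2.imread("pics/top3.png")[160:240,340:420]
cv2.imwrite("pics/c3.png",np.clip(np.hstack([cv2.resize(a,(400,400),interpolation=2),cv2.resize(b,(400,400),interpolation=2)])*1.4,0,255))
```

```text
side (np.float64(288.6082193537003), np.float64(330.09526803546044))
top (np.float64(385.93230880965376), np.float64(209.88055553795425))[ WARN:0@2.591] global loadsave.cpp:1063 imwrite_ Unsupported depth image for selected encoder is fallbacked to CV_8U.
```

View pics/c3.png

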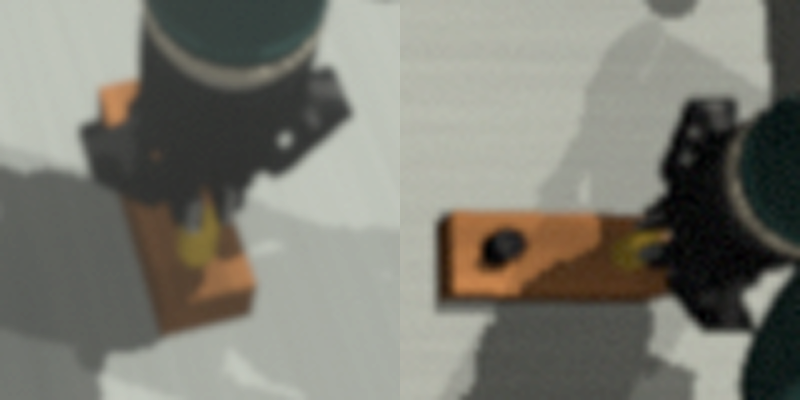

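Run:
```python
from h import *
print("tips",tri((389.3,207.3),(292,325)))
for n in("side","top"):
    h=cv2.cvtColor(cv2.imread(f"pics/{n}3.png"),cv2.COLOR_BGR2HSV);h0=cv2.cvtColor(cv2.imread(f"pics/{n}0.png"),cv2.COLOR_BGR2HSV)
    b=(378,200,400,222) if n=="top" else (278,312,305,345)
    for q in(h0,h):
        m=cv2.inRange(q,(20,110,25),(38,255,255));c,ce,a=blob(m,b);print(n,a,ce,cv2.boundingRect(c))
a=cv2.imread("pics/side3.png")[300:350,265:315];b=cv2.imread("pics/top3.png")[185:230,370:415]
cv2.imwrite("pics/c3b.png",np.clip(np.hstack([cv2.resize(a,(400,400),interpolation=2),cv2.resize(b,(400,400),interpolation=2)])*2.2,0,255).astype(np.uint8))
```

```text
tips (array([ 0.5391, -0.3064,  0.0706]), np.float64(0.0012413892669238345))
side 131.0 [289.1985 327.4733] (285, 320, 10, 16)
side 90.0 [289.8    330.0667] (285, 322, 10, 15)
top 63.0 [387.6508 209.2857] (383, 205, 10, 9)
top 47.0 [386.5532 209.0638] (383, 205, 9, 9)
```

View pics/c3b.png

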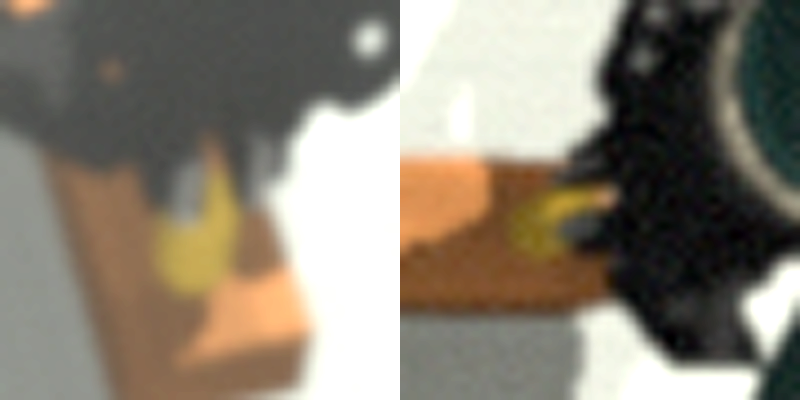

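The fingers' tips triangulate to z≈0.07, near the head's top, and the width matches the 10 mm I commanded rather than the head. I test whether anything is held by closing further.

>>> arm_command(slide=[[0,0,0],[0,0,0],[0,0,0],[0,0,0],[0,0,0],[0,0,0],[0,0,0],[0,0,0]], angular=[[0,0,0],[0,0,0],[0,0,0],[0,0,0],[0,0,0],[0,0,0],[0,0,0],[0,0,0]], hand=[0.0,0.0,0.0,0.0,0.0,0.0,0.0,0.0], squeeze=30)

```text
time: 6.8
tool_pos: [0.5349, -0.3054, 0.0558]
tcp_rot: [2.222, 2.22, 0.0]
wrist_force: [0.3, 0.1, -0.2]
width: 0.001
```

Run:
```python
from h import *
s=bot.read_state();print(s['width'],s['tool_pos'],s['wrist_force'])
for n in("side","top"):
    im=bot.read_camera(n); cv2.imwrite(f"pics/{n}4.png",cv2.cvtColor(im,cv2.COLOR_RGB2BGR))
a=cv2.imread("pics/side4.png")[300:350,265:315];b=cv2.imread("pics/top4.png")[185:230,370:415]
cv2.imwrite("pics/c4.png",np.clip(np.hstack([cv2.resize(a,(400,400),interpolation=2),cv2.resize(b,(400,400),interpolation=2)])*2.2,0,255).astype(np.uint8))
```

```text
0.0013576042512145714 [ 0.5349 -0.3054  0.0558] [ 0.3106  0.1375 -0.1861]
```

View pics/c4.png

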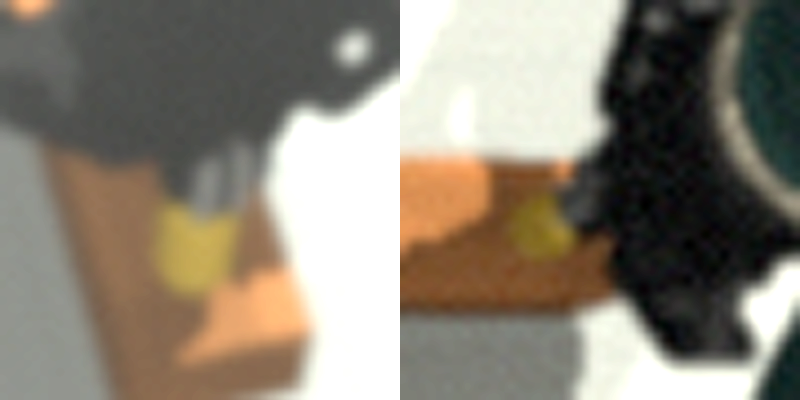

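Run:
```python
from h import *
print(tri((389.7,208.3),(291.9,326.5)))
for z in(.048,.06,.074,.08,.085): print(z,proj("top",np.array([.535,-.3054,z])),proj("side",np.array([.535,-.3054,z])))
```

```text
(array([ 0.5375, -0.3084,  0.0683]), np.float64(0.003070319626361272))
0.048 (np.float64(386.1795427684843), np.float64(209.66526619523236)) (np.float64(288.9266273849293), np.float64(330.0049006265763))
0.06 (np.float64(387.69274587081554), np.float64(209.04080595584705)) (np.float64(289.2950682729406), np.float64(327.4228876599869))
0.074 (np.float64(389.50226510492985), np.float64(208.29406362339572)) (np.float64(289.7354224609163), np.float64(324.33691034247875))
0.08 (np.float64(390.2927668499617), np.float64(207.96784376026127)) (np.float64(289.92771414924874), np.float64(322.9893410340845))
0.085 (np.float64(390.95855721010787), np.float64(207.6930890977597)) (np.float64(290.0896316099558), np.float64(321.8546326000678))
```

Run:
```python
from h import *
print(tri((391.8,193.3),(308.2,305.4)))
```

```text
(array([ 0.5717, -0.297 ,  0.1196]), np.float64(0.0027971258230939573))
```

>>> arm_command(slide=[[0,0,-0.01],[0,0,-0.01],[0,0,-0.01],[0,0,-0.01],[0,0,-0.01],[0,0,-0.01],[0,0,0],[0,0,0]], angular=[[0,0,0],[0,0,0],[0,0,0],[0,0,0],[0,0,0],[0,0,0],[0,0,0],[0,0,0]], hand=[0.0,0.0,0.0,0.0,0.0,0.0,0.0,0.0])

```text
time: 7.7
tool_pos: [0.5362, -0.3061, 0.1239]
tcp_rot: [2.218, 2.217, 0.002]
wrist_force: [1.0, 0.2, 0.4]
width: -0.0
```

Run:
```python
from h import *
s=bot.read_state();print(s['width'],s['tool_pos'],s['wrist_force'],s['tcp_rot'])
for n in("side","top"):
    im=bot.read_camera(n); cv2.imwrite(f"pics/{n}5.png",cv2.cvtColor(im,cv2.COLOR_RGB2BGR))
    p=np.array(s['tool_pos'])-[0,0,.008]; print(n,proj(n,p))
a=cv2.imread("pics/side5.png")[270:340,255:325];b=cv2.imread("pics/top5.png")[175:235,370:430]
cv2.imwrite("pics/c5.png",np.clip(np.hstack([cv2.resize(a,(400,400),interpolation=2),cv2.resize(b,(400,400),interpolation=2)])*2.2,0,255).astype(np.uint8))
```

```text
-0.00041157403738282947 [ 0.5362 -0.3061  0.1239] [1.0204 0.1933 0.4147] [2.2184 2.2166 0.0019]
side (np.float64(291.8246291647028), np.float64(314.7915335698042))
top (np.float64(395.45283132734625), np.float64(205.51598508189792))
```

View pics/c5.png

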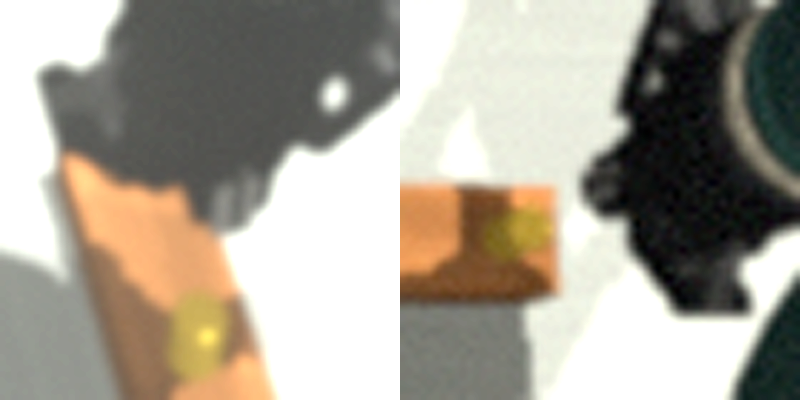

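Run:
```python
from h import *
for u in((398,203),(399.5,202.7),(400.5,202.7)):print(tri(u,(293.9,309.5)))
for dz in(0,.01,.02,.03):
    p=np.array([.5362,-.3061,.1159+dz]);print(dz,proj("top",p),proj("side",p))
```

```text
(array([ 0.5396, -0.3057,  0.1351]), np.float64(0.0008200201955628855))
(array([ 0.539 , -0.3078,  0.1397]), np.float64(0.0019480240108961727))
(array([ 0.5384, -0.3093,  0.1427]), np.float64(0.002150141949800752))
0 (np.float64(395.4408753690431), np.float64(205.51374942375057)) (np.float64(291.82300655668064), np.float64(314.7785660784486))
0.01 (np.float64(396.8792718159343), np.float64(204.91682663595705)) (np.float64(292.178806023471), np.float64(312.3352841119557))
0.02 (np.float64(398.3470592269148), np.float64(204.30770683790394)) (np.float64(292.54171138433503), np.float64(309.8432058304978))
0.03 (np.float64(399.8451477250982), np.float64(203.68601233592585)) (np.float64(292.9119376608318), np.float64(307.30085467678117))
```

The closed fingertips triangulate to z≈0.137 with TCP at 0.124. So the tips really sit about 15–19 mm above the reported TCP, not 8 mm below it, and about 2.5 mm toward +x. This explains the closure over the head. I will use this measured offset, descend with jaws open 50 mm, and check the width on closing.

>>> arm_command(slide=[[0.001,-0.002,0.01],[0,-0.002,0.01],[0,0,0.01],[0,0,0.01],[0,0,0.01],[0,0,0],[0,0,0],[0,0,0]], angular=[[0,0,0],[0,0,0],[0,0,0],[0,0,0],[0,0,0],[0,0,0],[0,0,0],[0,0,0]], hand=[0.045,0.045,0.045,0.045,0.045,0.045,0.045,0.045])

```text
time: 8.6
tool_pos: [0.5285, -0.303, 0.0637]
tcp_rot: [-2.22, -2.218, 0.002]
wrist_force: [0.6, -1.1, -0.1]
width: 0.529
```

```bash
python3 plan.py 0.532 -0.304 0.042 0 1 .01 4
```

```text
t 8.6 pos [ 0.5285 -0.303   0.0637] yaw -0.05222169262202189 tilt [-0.0034  0.0021 -1.    ] q [-0.5614  0.267   1.8764 -0.0001  1.0022 -0.5605] F [ 0.6174 -1.0512 -0.134 ] w 0.529
world d [ 0.0035 -0.001  -0.0217] tool d [-0.001   0.0036  0.0217] rot deg [-0.196  -0.1182 -0.0524]
[-0.     0.001  0.007] [-0.07 -0.04 -0.02]
```

>>> arm_command(slide=[[-0.001,0.002,0.006],[0,0.001,0.006],[0,0,0.005],[0,0,0.003],[0,0,0.001],[0,0,0],[0,0,0],[0,0,0]], angular=[[-0.1,-0.1,0],[-0.1,0,0],[0,0,0],[0,0,0],[0,0,0],[0,0,0],[0,0,0],[0,0,0]], hand=[0.045,0.045,0.045,0.045,0.045,0.045,0.045,0.045])

```text
time: 9.4
tool_pos: [0.5332, -0.305, 0.0427]
tcp_rot: [2.22, 2.218, 0.002]
wrist_force: [0.2, 0.3, -0.3]
width: 0.526
```

```bash
python3 plan.py 0.532 -0.304 0.042 0 1 .01 4
python3 - <<'E'
from h import *
for n in("side","top"):
    im=bot.read_camera(n); cv2.imwrite(f"pics/{n}6.png",cv2.cvtColor(im,cv2.COLOR_RGB2BGR))
a=cv2.imread("pics/side6.png")[290:350,260:320];b=cv2.imread("pics/top6.png")[180:240,365:425]
cv2.imwrite("pics/c6.png",np.clip(np.hstack([cv2.resize(a,(400,400),interpolation=2),cv2.resize(b,(400,400),interpolation=2)])*2.2,0,255).astype(np.uint8))
E
```

```text
t 9.4 pos [ 0.5332 -0.305   0.0427] yaw -0.04817880074405084 tilt [ 0.0033 -0.0017 -1.    ] q [-0.5603  0.2949  1.885   0.0004  0.958  -0.5597] F [ 0.1779  0.2894 -0.297 ] w 0.526
world d [-0.0012  0.001  -0.0007] tool d [ 0.001  -0.0012  0.0006] rot deg [ 0.1917  0.0958 -0.0483]
[ 0.001 -0.001  0.001] [ 0.19  0.1  -0.05]
```

View pics/c6.png

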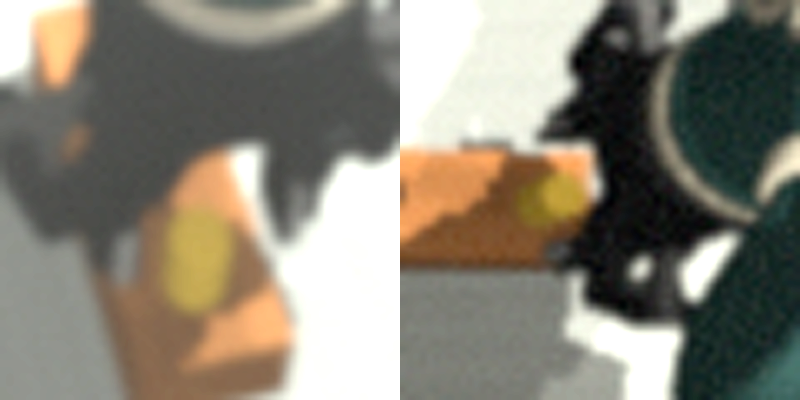

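The side crop shows the fingertips straddling the head at about half its height, centred 2–3 mm too far in +x. Shifting, lowering 4 mm and closing.

>>> arm_command(slide=[[0.001,-0.002,0.002],[0,-0.001,0.002],[0,0,0.001],[0,0,0],[0,0,0],[0,0,0],[0,0,0],[0,0,0]], angular=[[0.1,0.1,0],[0,0,0],[0,0,0],[0,0,0],[0,0,0],[0,0,0],[0,0,0],[0,0,0]], hand=[0.045,0.045,0.045,0.04,0.03,0.01,0.01,0.01])

```text
time: 10.3
tool_pos: [0.5302, -0.304, 0.0377]
tcp_rot: [2.221, 2.219, 0.002]
wrist_force: [0.4, 0.8, 0.1]
width: 0.216
```

>>> arm_command(slide=[[0,0,0],[0,0,0],[0,0,0],[0,0,0],[0,0,0],[0,0,0],[0,0,0],[0,0,0]], angular=[[0,0,0],[0,0,0],[0,0,0],[0,0,0],[0,0,0],[0,0,0],[0,0,0],[0,0,0]], hand=[0.01,0.01,0.01,0.01,0.01,0.01,0.01,0.01])

```text
time: 11.1
tool_pos: [0.5302, -0.3041, 0.0377]
tcp_rot: [2.221, 2.219, 0.002]
wrist_force: [0.3, 0.1, 0.1]
width: 0.213
```

```bash
python3 plan.py 0.532 -0.304 0.042 0 1 .01 4
python3 - <<'E'
from h import *
for n in("side","top"):
    im=bot.read_camera(n); cv2.imwrite(f"pics/{n}7.png",cv2.cvtColor(im,cv2.COLOR_RGB2BGR))
a=cv2.imread("pics/side7.png")[290:350,260:320];b=cv2.imread("pics/top7.png")[180:240,365:425]
cv2.imwrite("pics/c7.png",np.clip(np.hstack([cv2.resize(a,(400,400),interpolation=2),cv2.resize(b,(400,400),interpolation=2)])*2.2,0,255).astype(np.uint8))
E
```

```text
t 11.1 pos [ 0.5302 -0.3041  0.0377] yaw -0.052072949246148845 tilt [ 0.002  -0.0002 -1.    ] q [-0.562   0.2967  1.8933  0.0011  0.9498 -0.5618] F [0.3077 0.1436 0.0869] w 0.213
world d [0.0018 0.0001 0.0043] tool d [ 0.0001  0.0018 -0.0043] rot deg [ 0.1173  0.0118 -0.0521]
[ 0.     0.002 -0.004] [ 0.12  0.01 -0.05]
```

View pics/c7.png

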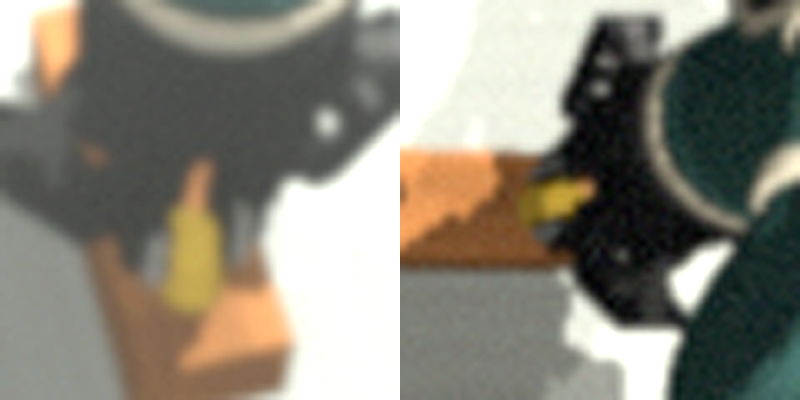

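Width 0.213 (about 18 mm) means the head is held between both fingers. Lifting.

>>> arm_command(slide=[[0,0,-0.005],[0,0,-0.01],[0,0,-0.015],[0,0,-0.015],[0,0,-0.015],[0,0,-0.01],[0,0,-0.005],[0,0,0]], angular=[[0,0,0],[0,0,0],[0,0,0],[0,0,0],[0,0,0],[0,0,0],[0,0,0],[0,0,0]], hand=[0.01,0.01,0.01,0.01,0.01,0.01,0.01,0.01])

```text
time: 12.0
tool_pos: [0.5317, -0.305, 0.1227]
tcp_rot: [2.218, 2.216, 0.004]
wrist_force: [0.4, -0.4, 0.2]
width: 0.215
```

```bash
python3 plan.py 0.600 0.131 0.13 67.5 8 .035 6
python3 - <<'E'
from h import *
for n in("side","top"):
    im=bot.read_camera(n); cv2.imwrite(f"pics/{n}8.png",cv2.cvtColor(im,cv2.COLOR_RGB2BGR))
a=cv2.imread("pics/side8.png")[260:340,250:330];b=cv2.imread("pics/top8.png")[170:250,365:445]
cv2.imwrite("pics/c8.png",np.clip(np.hstack([cv2.resize(a,(400,400),interpolation=2),cv2.resize(b,(400,400),interpolation=2)])*2.2,0,255).astype(np.uint8))
E
```

```text
t 12.0 pos [ 0.5317 -0.305   0.1227] yaw -0.04722344346960082 tilt [ 0.0066 -0.003  -1.    ] q [-0.5621  0.2063  1.8318  0.0011  1.0964 -0.5617] F [ 0.3647 -0.4367  0.1924] w 0.215
world d [0.0683 0.436  0.0073] tool d [ 0.4361  0.068  -0.0082] rot deg [  0.231    0.376  -67.5475]
[ 0.034  0.005 -0.001] [ 0.02  0.03 -5.2 ]
[ 0.033  0.008 -0.001] [ 0.02  0.03 -5.2 ]
[ 0.032  0.011 -0.001] [ 0.02  0.03 -5.2 ]
[ 0.031  0.014 -0.001] [ 0.02  0.03 -5.2 ]
[ 0.03   0.017 -0.001] [ 0.02  0.03 -5.2 ]
[ 0.028  0.019 -0.001] [ 0.02  0.03 -5.2 ]
[ 0.026  0.022 -0.001] [ 0.02  0.03 -5.2 ]
[ 0.024  0.024 -0.001] [ 0.02  0.03 -5.2 ]
```

View pics/c8.png

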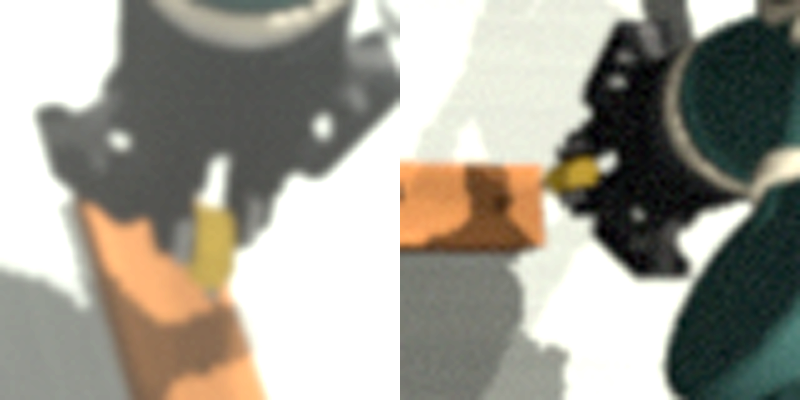

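The pick is held upright and out of the stand. Moving over to the dish.

>>> arm_command(slide=[[0.034,0.005,-0.001],[0.033,0.008,-0.001],[0.032,0.011,-0.001],[0.031,0.014,-0.001],[0.03,0.017,-0.001],[0.028,0.019,-0.001],[0.026,0.022,-0.001],[0.024,0.024,-0.001]], angular=[[0,0,-5.2],[0,0,-5.2],[0,0,-5.2],[0,0,-5.2],[0,0,-5.2],[0,0,-5.2],[0,0,-5.2],[0,0,-5.2]], hand=[0.01,0.01,0.01,0.01,0.01,0.01,0.01,0.01])

```text
time: 12.9
tool_pos: [0.5641, -0.0287, 0.12]
tcp_rot: [-1.257, -2.87, 0.005]
wrist_force: [0.5, -0.9, -0.3]
width: 0.214
```

```bash
python3 plan.py 0.600 0.131 0.13 67.5 8 .03 6
```

```text
t 12.9 pos [ 0.5641 -0.0287  0.12  ] yaw 42.706291152234016 tilt [-0.0092  0.0008 -1.    ] q [-0.0948  0.1322  1.9238 -0.0001  1.0949 -0.8401] F [ 0.5241 -0.8781 -0.3267] w 0.214
world d [0.0359 0.1597 0.01  ] tool d [ 0.093   0.1346 -0.0102] rot deg [ -0.2685  -0.4626 -24.7948]
[ 0.016  0.022 -0.002] [-0.04 -0.08 -4.13]
[ 0.014  0.024 -0.002] [-0.04 -0.08 -4.13]
[ 0.012  0.024 -0.002] [-0.04 -0.08 -4.13]
[ 0.01   0.025 -0.002] [-0.04 -0.08 -4.13]
[ 0.008  0.026 -0.002] [-0.04 -0.08 -4.13]
[ 0.007  0.026 -0.002] [-0.04 -0.08 -4.13]
[0. 0. 0.] [0. 0. 0.]
[0. 0. 0.] [0. 0. 0.]
```

>>> arm_command(slide=[[0.016,0.022,-0.002],[0.014,0.023,-0.002],[0.012,0.024,-0.002],[0.01,0.024,-0.002],[0.008,0.022,-0.002],[0.006,0.015,0],[0,0,0],[0,0,0]], angular=[[0,-0.1,-4.1],[0,-0.1,-4.1],[0,0,-4.1],[0,0,-4.1],[0,0,-4.1],[0,0,-4],[0,0,0],[0,0,0]], hand=[0.01,0.01,0.01,0.01,0.01,0.01,0.01,0.01])

```text
time: 13.7
tool_pos: [0.5846, 0.1258, 0.1199]
tcp_rot: [-0.578, -3.065, 0.011]
wrist_force: [-0.3, -0.0, -0.8]
width: 0.211
```

```bash
python3 plan.py 0.600 0.131 0.13 67.5 4 .02 6;  python3 - <<'E'
from h import *
for n in("side","top"):
    im=bot.read_camera(n); cv2.imwrite(f"pics/{n}9.png",cv2.cvtColor(im,cv2.COLOR_RGB2BGR))
a=cv2.imread("pics/side9.png")[130:230,200:300];b=cv2.imread("pics/top9.png")[140:240,190:290]
cv2.imwrite("pics/c9.png",np.clip(np.hstack([cv2.resize(a,(400,400),interpolation=2),cv2.resize(b,(400,400),interpolation=2)])*2.,0,255).astype(np.uint8))
E
```

```text
t 13.7 pos [0.5846 0.1258 0.1199] yaw 68.62947929904753 tilt [-0.0234 -0.0025 -0.9997] q [ 0.1693  0.2026  1.8418  0.0017  1.1207 -1.0292] F [-0.2503 -0.0084 -0.8466] w 0.211
world d [0.0154 0.0052 0.0101] tool d [-0.0122  0.0104 -0.0104] rot deg [-0.6341 -1.1922  1.1229]
[-0.012  0.01  -0.01 ] [-0.63 -1.19  1.12]
[0. 0. 0.] [0. 0. 0.]
[0. 0. 0.] [0. 0. 0.]
[0. 0. 0.] [0. 0. 0.]
```

View pics/c9.png

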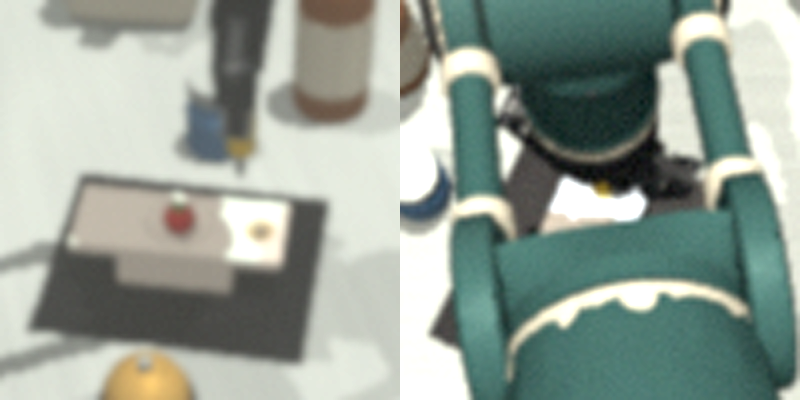

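>>> arm_command(slide=[[-0.006,0.004,0],[-0.005,0.003,0],[0,0,0],[0,0,0],[0,0,0],[0,0,0],[0,0,0],[0,0,0]], angular=[[-0.3,-0.6,0.6],[-0.3,-0.6,0.5],[0,0,0],[0,0,0],[0,0,0],[0,0,0],[0,0,0],[0,0,0]], hand=[0.01,0.01,0.01,0.01,0.01,0.01,0.01,0.01])

```text
time: 14.6
tool_pos: [0.5987, 0.1243, 0.1199]
tcp_rot: [0.625, 3.076, -0.001]
wrist_force: [0.4, 1.1, -1.3]
width: 0.22
```

```bash
cat > look.py <<'E'
import sys
from h import *
k=sys.argv[1]
s=bot.read_state()
for n in("side","top"):
    im=bot.read_camera(n); cv2.imwrite(f"pics/{n}{k}.png",cv2.cvtColor(im,cv2.COLOR_RGB2BGR))
a=cv2.imread(f"pics/side{k}.png")[150:210,230:290];b=cv2.imread(f"pics/top{k}.png")[160:220,210:270]
cv2.imwrite(f"pics/c{k}.png",np.clip(np.hstack([cv2.resize(a,(400,400),interpolation=2),cv2.resize(b,(400,400),interpolation=2)])*1.6,0,255).astype(np.uint8))
b={"side":(240,130,285,200),"top":(225,170,260,200)}
u=[]
for n in("top","side"):
    h=cv2.cvtColor(cv2.imread(f"pics/{n}{k}.png"),cv2.COLOR_BGR2HSV)
    m=cv2.inRange(h,(20,130,35),(36,255,255))
    c,ce,a=blob(m,b[n]);print(n,a,ce,cv2.boundingRect(c));u.append(ce)
print("tri",tri(*u))
E
python3 plan.py 0.600 0.128 0.12 67.5 2 .02 6; python3 look.py 10
```

```text
t 14.6 pos [0.5987 0.1243 0.1199] yaw 67.02274365058643 tilt [ 0.0021 -0.0009 -1.    ] q [ 0.1648  0.2097  1.8331 -0.0014  1.0969 -1.0043] F [ 0.4093  1.1252 -1.2593] w 0.22
world d [0.0013 0.0037 0.0001] tool d [ 0.0002  0.0039 -0.0001] rot deg [-0.0042  0.1292 -0.4773]
[ 0.     0.004 -0.   ] [-0.    0.13 -0.48]
[0. 0. 0.] [0. 0. 0.]
top 5.0 [241.2 182.4] (240, 182, 3, 2)Traceback (most recent call last):
  File "look.py", line 14, in <module>
    c,ce,a=blob(m,b[n]);print(n,a,ce,cv2.boundingRect(c));u.append(ce)
           ~~~~^^^^^^^^
  File "h.py", line 17, in blob
    cs,_=cv2.findContours(m,cv2.RETR_EXTERNAL,cv2.CHAIN_APPROX_NONE);c=max(cs,key=cv2.contourArea)
                                                                       ~~~^^^^^^^^^^^^^^^^^^^^^^^^
ValueError: max() iterable argument is empty
```

View pics/c10.png

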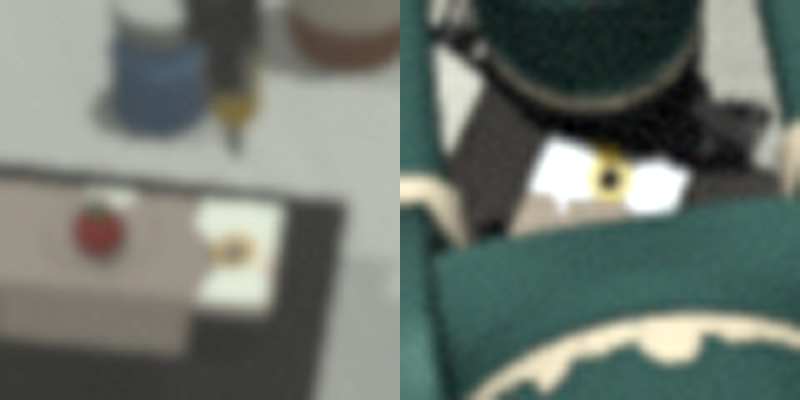

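Run:
```python
from h import *
E=np.array([.6036,.130,0])
for z in(.04,.09,.094,.1,.122,.139): print(z,proj("side",E+[0,0,z]),proj("top",E+[0,0,z]))
for z in (.09,.094,.098): print(onz("side",(265.4,173.3),z))
for z in (.122,):print(onz("side",(265.3,168.7),z))
print(onz("side",(265.2,187.5),.04),onz("top",(241.5,186.6),.04))
```

```text
0.04 (np.float64(264.34409205139144), np.float64(186.84360943774445)) (np.float64(241.04472287170654), np.float64(186.37240742533294))
0.09 (np.float64(264.6312682756156), np.float64(174.18325260585016)) (np.float64(240.45692425764972), np.float64(182.5962560446989))
0.094 (np.float64(264.6550821994933), np.float64(173.13339976836733)) (np.float64(240.40743739298597), np.float64(182.27834122174013))
0.1 (np.float64(264.6910458842824), np.float64(171.54791655627244)) (np.float64(240.33248288713642), np.float64(181.79681650565584))
0.122 (np.float64(264.82546050663257), np.float64(165.62215760121106)) (np.float64(240.0499772693912), np.float64(179.9819364549479))
0.139 (np.float64(264.9321546802342), np.float64(160.91847325780537)) (np.float64(239.8230427634819), np.float64(178.5240578085718))
[0.6067 0.133  0.09  ]
[0.6054 0.1288 0.094 ]
[0.6042 0.1245 0.098 ]
[0.6014 0.1172 0.122 ]
[0.6053 0.1267 0.04  ] [0.6029 0.1286 0.04  ]
```

The side crop shows the pick tip at about (265.4,173.4), straight above the eyelet at (265.2,187.5). The top crop shows the eyelet hole at (241.4,186.5) with the head just beyond it. I lower to about 10 mm above the mouth and compare again.

>>> arm_command(slide=[[0,0.001,0.006],[0,0,0.008],[0,0,0.008],[0,0,0.008],[0,0,0.004],[0,0,0],[0,0,0],[0,0,0]], angular=[[0,0.1,-0.4],[0,0,0],[0,0,0],[0,0,0],[0,0,0],[0,0,0],[0,0,0],[0,0,0]], hand=[0.01,0.01,0.01,0.01,0.01,0.01,0.01,0.01])

```text
time: 15.5
tool_pos: [0.5979, 0.1253, 0.0811]
tcp_rot: [-0.613, -3.079, 0.002]
wrist_force: [-0.1, 0.6, -0.2]
width: 0.216
```

```bash
python3 plan.py 0.5987 0.1255 0.08 67.5 1 .02 6; python3 look.py 11 2>&1 | grep -v File
```

```text
t 15.5 pos [0.5979 0.1253 0.0811] yaw 67.48050282199992 tilt [-0.0026 -0.0007 -1.    ] q [ 0.166   0.2501  1.8616 -0.0003  1.0325 -1.0116] F [-0.053   0.6442 -0.2119] w 0.216
world d [ 0.0008  0.0002 -0.0011] tool d [-0.0007  0.0005  0.0011] rot deg [-0.093  -0.1206 -0.0196]
[-0.001  0.     0.001] [-0.09 -0.12 -0.02]
top 6.0 [240.8333 185.8333] (240, 185, 3, 3)
Traceback (most recent call last):
ValueError: max() iterable argument is empty
```

View pics/c11.png

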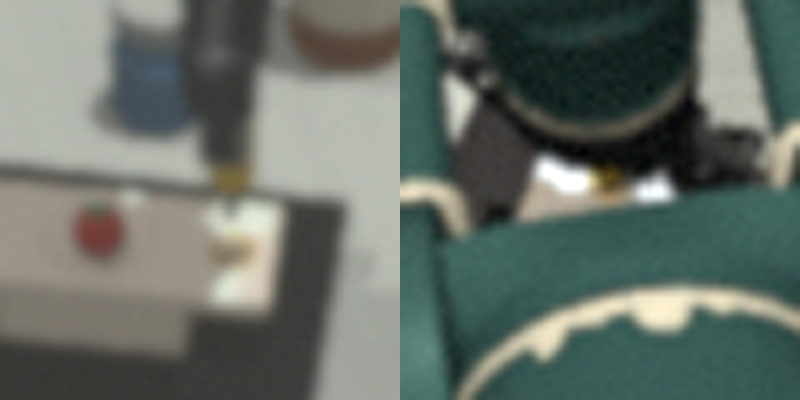

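Run:
```python
from h import *
a=cv2.imread("pics/side11.png")[165:195,250:280];b=cv2.imread("pics/top11.png")[172:202,226:256]
c=cv2.imread("pics/top0.png")[172:202,226:256];d=cv2.imread("pics/side0.png")[165:195,250:280]
f=lambda x:cv2.resize(x,(390,290),interpolation=cv2.INTER_LINEAR)
cv2.imwrite("pics/c11b.png",np.clip(np.vstack([np.hstack([f(a),f(b)]),np.hstack([f(d),f(c)])])*1.5,0,255).astype(np.uint8))
g=cv2.cvtColor(cv2.imread("pics/side11.png"),cv2.COLOR_BGR2GRAY)
print(g[174:194,258:274])
```

```text
[[112 100  82  64  54  50  50  53  62  78  98 111 116 116 117 117]
 [113 107  94  78  64  60  59  60  66  79  99 112 115 117 117 117]
 [107 104  97  82  70  65  65  66  68  82  99 110 114 116 116 116]
 [ 86  86  81  74  66  65  65  65  68  80  95 104 109 111 111 113]
 [ 67  67  65  62  62  64  64  63  64  72  81  87  92  95  98 100]
 [ 71  70  68  69  72  71  65  67  75  81  82  81  81  81  78  77]
 [ 85  85  84  90  95  87  78  85 102 111 110 105 100  90  72  58]
 [ 91  93  99 107 113 104  92 104 123 133 132 129 123 108  82  56]
 [ 94  98 107 119 124 119 111 120 135 142 143 141 134 116  86  56]
 [ 94  97 105 117 127 130 128 133 140 144 145 143 135 115  84  54]
 [ 93  95  98 107 120 129 132 134 137 141 143 141 132 109  77  50]
 [ 94  94  94  98 106 114 119 121 124 129 133 135 127 103  71  47]
 [ 93  93  92  91  90  96  99 102 105 114 124 129 122  98  67  45]
 [ 94  93  91  86  81  83  84  87  93 104 118 126 119  95  63  44]
 [ 93  93  91  86  79  77  78  83  93 107 121 125 115  90  59  42]
 [ 93  94  92  89  85  83  89  97 106 117 125 125 111  83  55  40]
 [ 93  94  93  92  94 101 111 119 123 127 130 125 106  78  50  40]
 [ 94  93  93  96 105 118 130 135 134 133 131 124 103  72  47  38]
 [ 94  93  95 102 117 132 140 140 137 134 132 123 100  68  45  39]
 [ 92  92  95 105 123 137 141 139 135 132 130 121  97  65  43  39]]
```

View pics/c11b.png

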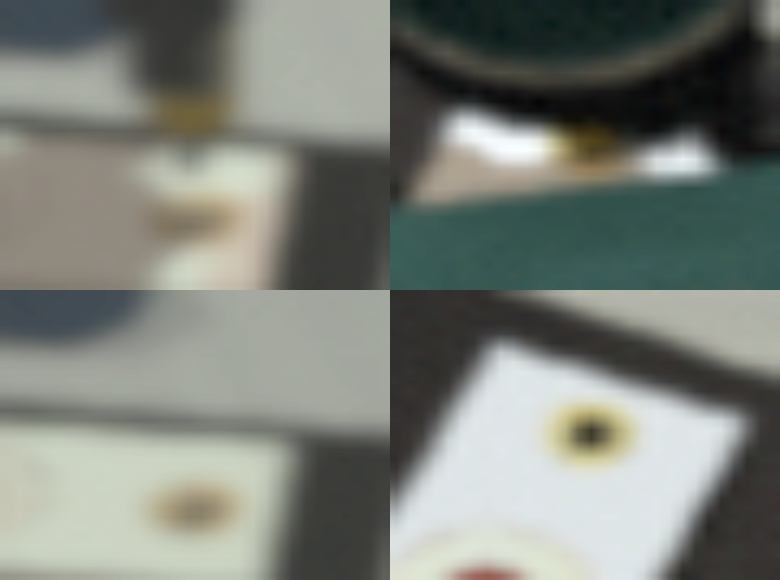

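The side view shows the shank at column 264.1 with its tip at about row 183, against a prediction of (264.4,183.0) for a point right over the eyelet. So it is aligned to within 1–2 mm. I nudge 1 mm in +x and descend slowly while watching force.

>>> arm_command(slide=[[-0.001,0.0005,0.003],[0,0,0.003],[0,0,0.002],[0,0,0],[0,0,0],[0,0,0],[0,0,0],[0,0,0]], angular=[[-0.1,-0.1,0],[0,0,0],[0,0,0],[0,0,0],[0,0,0],[0,0,0],[0,0,0],[0,0,0]], hand=[0.01,0.01,0.01,0.01,0.01,0.01,0.01,0.01])

```text
time: 16.4
tool_pos: [0.6001, 0.1256, 0.0739]
tcp_rot: [0.613, 3.079, 0.002]
wrist_force: [0.6, -1.1, 0.5]
width: 0.217
```

```bash
python3 plan.py 0.599 0.1255 0.07 67.5 1 .02 6; python3 look.py 12 >/dev/null 2>&1
python3 - <<'E'
from h import *
k=12
a=cv2.imread(f"pics/side{k}.png")[165:195,250:280];b=cv2.imread(f"pics/top{k}.png")[172:202,226:256]
f=lambda x:cv2.resize(x,(390,390),interpolation=cv2.INTER_LINEAR)
cv2.imwrite("pics/c12b.png",np.clip(np.hstack([f(a),f(b)])*1.7,0,255).astype(np.uint8))
E=np.array([.6036,.130,0])
for z in(.04,.0435,.0473,.0505): print(z,proj("side",E+[0,0,z]))
g=cv2.cvtColor(cv2.imread("pics/side12.png"),cv2.COLOR_BGR2GRAY)
print(g[176:194,258:274])
E
```

```text
t 16.4 pos [0.6001 0.1256 0.0739] yaw 67.48168010781238 tilt [ 0.0025  0.0008 -1.    ] q [ 0.1655  0.2584  1.8662  0.0004  1.0144 -1.0125] F [ 0.6455 -1.1092  0.5437] w 0.217
world d [-0.0011 -0.0001 -0.0039] tool d [ 0.001  -0.0006  0.0039] rot deg [ 0.0971  0.1158 -0.0184]
[ 0.001 -0.001  0.004] [ 0.1   0.12 -0.02]
0.04 (np.float64(264.34409205139144), np.float64(186.84360943774445))
0.0435 (np.float64(264.36358251890283), np.float64(185.9843590796026))
0.0473 (np.float64(264.38484496586597), np.float64(185.04698981653047))
0.0505 (np.float64(264.4028326039758), np.float64(184.2539927024816))
[[106 102  90  72  60  53  52  53  57  67  83 101 112 115 116 116]
 [ 85  83  78  70  64  61  60  61  63  68  81  96 106 110 112 112]
 [ 67  66  63  63  63  65  66  65  67  68  73  82  90  95  98 100]
 [ 71  69  68  67  69  71  70  69  73  78  80  80  81  81  78  77]
 [ 85  83  82  82  85  85  77  75  86 101 107 105 100  90  72  58]
 [ 92  91  92  97 101 100  88  81  99 120 129 129 123 108  82  56]
 [ 93  93  98 106 114 111  96  88 108 129 139 140 133 116  86  57]
 [ 94  94  97 105 113 114 104  98 115 135 142 142 134 114  83  54]
 [ 93  94  95  98 105 110 106 105 119 134 139 138 129 108  77  51]
 [ 93  93  93  92  94  97  98 103 114 125 130 131 124 103  71  45]
 [ 93  93  91  88  85  84  86  93 101 111 122 128 122  99  67  45]
 [ 93  93  91  86  79  77  79  83  91 103 119 126 118  94  63  42]
 [ 93  93  91  86  79  74  74  81  92 107 120 125 116  90  59  41]
 [ 93  93  93  89  85  81  86  95 106 117 126 125 111  84  55  41]
 [ 94  93  93  92  90  94 106 117 123 126 129 125 107  77  50  39]
 [ 93  93  93  93  94 103 120 130 131 132 131 124 103  72  47  38]
 [ 93  93  93  94  97 109 126 134 135 133 131 123 100  68  45  38]
 [ 91  92  92  95 104 119 132 137 135 133 130 121  98  65  43  38]]
```

View pics/c12b.png

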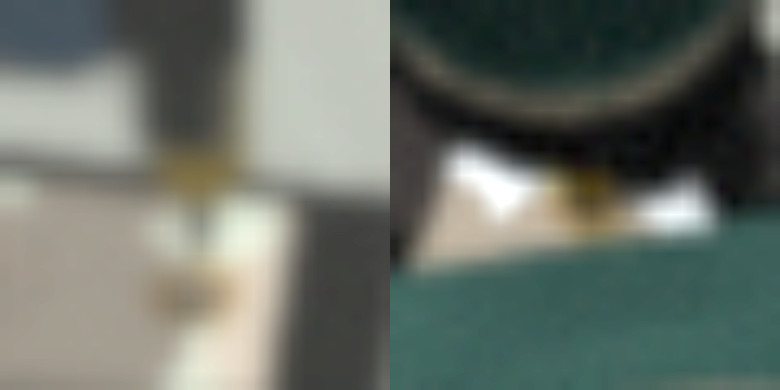

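The shank is at column 264.8 with its tip at about row 184.5, against the predicted (264.4,184.8); the rim centre is about (264.6,187.3). That is aligned. Descending, first 14 mm.

>>> arm_command(slide=[[0.0005,0,0.003],[0,0,0.003],[0,0,0.003],[0,0,0.003],[0,0,0],[0,0,0],[0,0,0],[0,0,0]], angular=[[0.1,0.1,0],[0,0,0],[0,0,0],[0,0,0],[0,0,0],[0,0,0],[0,0,0],[0,0,0]], hand=[0.01,0.01,0.01,0.01,0.01,0.01,0.01,0.01])

```text
time: 17.3
tool_pos: [0.5994, 0.1257, 0.0604]
tcp_rot: [-0.613, -3.081, 0.001]
wrist_force: [-0.5, 0.1, -0.6]
width: 0.212
```

```bash
cat > z.py <<'E'
import sys,subprocess
from h import *
k=sys.argv[1]
for n in("side","top"):
    im=bot.read_camera(n); cv2.imwrite(f"pics/{n}{k}.png",cv2.cvtColor(im,cv2.COLOR_RGB2BGR))
a=cv2.imread(f"pics/side{k}.png")[160:200,240:280];b=cv2.imread(f"pics/top{k}.png")[167:207,221:261]
f=lambda x:cv2.resize(x,(390,390),interpolation=cv2.INTER_LINEAR)
cv2.imwrite(f"pics/c{k}.png",np.clip(np.hstack([f(a),f(b)])*1.7,0,255).astype(np.uint8))
E
python3 plan.py 0.6 0.1255 0.038 67.5 1 .02 6;python3 z.py 13
```

```text
t 17.3 pos [0.5994 0.1257 0.0604] yaw 67.48012974541565 tilt [-0.0007 -0.0004 -1.    ] q [ 0.1663  0.2741  1.8742 -0.0003  0.994  -1.0113] F [-0.4881  0.0984 -0.5743] w 0.212
world d [ 0.0006 -0.0002 -0.0224] tool d [-0.0007  0.      0.0224] rot deg [-0.0334 -0.0269 -0.0199]
[-0.     0.     0.011] [-0.02 -0.01 -0.01]
```

View pics/c13.png

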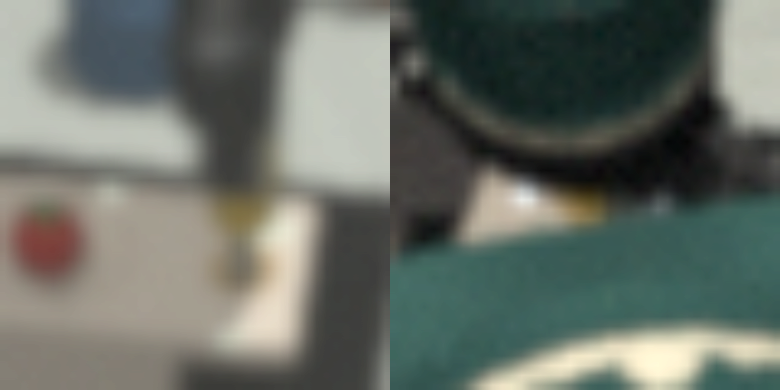

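No force, and the shank enters the rim centrally, with the tip about 5 mm inside. Continuing.

>>> arm_command(slide=[[0,0,0.002],[0,0,0.002],[0,0,0.002],[0,0,0.002],[0,0,0.001],[0,0,0],[0,0,0],[0,0,0]], angular=[[0,0,0],[0,0,0],[0,0,0],[0,0,0],[0,0,0],[0,0,0],[0,0,0],[0,0,0]], hand=[0.01,0.01,0.01,0.01,0.01,0.01,0.01,0.01])

```text
time: 18.2
tool_pos: [0.5994, 0.1258, 0.0506]
tcp_rot: [-0.613, -3.081, 0.001]
wrist_force: [0.2, 0.4, 0.1]
width: 0.213
```

```bash
python3 plan.py 0.6 0.1255 0.038 67.5 1 .02 6;python3 z.py 14
```

```text
t 18.2 pos [0.5994 0.1258 0.0506] yaw 67.48288485930361 tilt [-0.0005 -0.0003 -1.    ] q [ 0.1663  0.2852  1.8805 -0.0003  0.9764 -1.0113] F [0.2036 0.4259 0.0665] w 0.213
world d [ 0.0006 -0.0003 -0.0126] tool d [-0.0006 -0.      0.0126] rot deg [-0.029  -0.0197 -0.0171]
[-0.001 -0.     0.013] [-0.03 -0.02 -0.02]
```

View pics/c14.png

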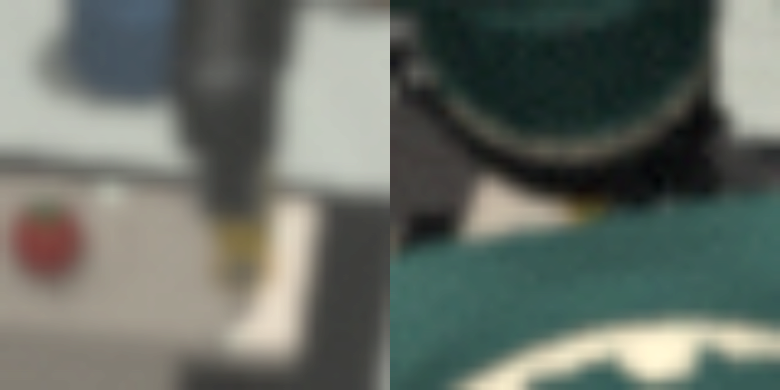

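The head has come down to the rim with no contact force, and the tip is about 15 mm in. Going the remaining 12 mm.

>>> arm_command(slide=[[0,0,0.002],[0,0,0.002],[0,0,0.002],[0,0,0.002],[0,0,0.002],[0,0,0],[0,0,0],[0,0,0]], angular=[[0,0,0],[0,0,0],[0,0,0],[0,0,0],[0,0,0],[0,0,0],[0,0,0],[0,0,0]], hand=[0.01,0.01,0.01,0.01,0.01,0.01,0.01,0.01])

```text
time: 19.1
tool_pos: [0.5994, 0.1257, 0.0397]
tcp_rot: [-0.613, -3.081, 0.001]
wrist_force: [0.3, 1.0, -0.5]
width: 0.212
```

```bash
python3 plan.py 0.6 0.1255 0.038 67.5 1 .02 6;python3 z.py 15
```

```text
t 19.1 pos [0.5994 0.1257 0.0397] yaw 67.48086613470991 tilt [-0.0006 -0.0004 -1.    ] q [ 0.1663  0.298   1.8872 -0.0003  0.957  -1.0113] F [ 0.269   0.9728 -0.5188] w 0.212
world d [ 0.0006 -0.0002 -0.0017] tool d [-0.0006  0.      0.0017] rot deg [-0.0312 -0.0216 -0.0191]
[-0.001  0.     0.002] [-0.03 -0.02 -0.02]
```

View pics/c15.png

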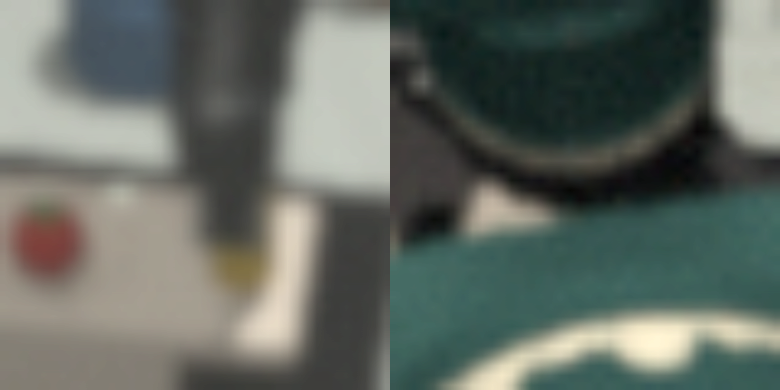

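The head is about 2 mm above the dish. I lower 1 mm more, release, then rise.

>>> arm_command(slide=[[0,0,0.001],[0,0,0],[0,0,0],[0,0,0],[0,0,0],[0,0,0],[0,0,0],[0,0,0]], angular=[[0,0,0],[0,0,0],[0,0,0],[0,0,0],[0,0,0],[0,0,0],[0,0,0],[0,0,0]], hand=[0.01,0.01,0.025,0.035,0.04,0.04,0.04,0.04])

```text
time: 20.0
tool_pos: [0.6, 0.1259, 0.0394]
tcp_rot: [0.613, 3.08, 0.0]
wrist_force: [0.7, -0.8, 0.2]
width: 0.474
```

>>> arm_command(slide=[[0,0,0],[0,0,-0.01],[0,0,-0.015],[0,0,-0.015],[0,0,-0.015],[0,0,-0.015],[0,0,-0.01],[0,0,0]], angular=[[0,0,0],[0,0,0],[0,0,0],[0,0,0],[0,0,0],[0,0,0],[0,0,0],[0,0,0]], hand=[0.04,0.04,0.04,0.04,0.04,0.04,0.06,0.0854])

```text
time: 20.8
tool_pos: [0.6019, 0.1262, 0.1298]
tcp_rot: [0.612, 3.075, 0.003]
wrist_force: [0.1, -0.1, -0.4]
width: 0.798
```

```bash
python3 plan.py 0.548 0.153 0.13 67.5 8 .02 6;python3 - <<'E'
from h import *
k=16
for n in("side","top"):
    im=bot.read_camera(n); cv2.imwrite(f"pics/{n}{k}.png",cv2.cvtColor(im,cv2.COLOR_RGB2BGR))
a=cv2.imread(f"pics/side{k}.png")[130:230,200:300];b=cv2.imread(f"pics/top{k}.png")[140:240,190:290]
f=lambda x:cv2.resize(x,(400,400),interpolation=2)
cv2.imwrite(f"pics/c{k}.png",np.clip(np.hstack([f(a),f(b)])*1.7,0,255).astype(np.uint8))
E
```

```text
t 20.8 pos [0.6019 0.1262 0.1298] yaw 67.47991143647931 tilt [ 0.0061  0.0008 -1.    ] q [ 0.1663  0.2042  1.8201 -0.0003  1.1111 -1.0113] F [ 0.1268 -0.1171 -0.3878] w 0.798
world d [-0.0539  0.0268  0.0002] tool d [ 0.06    0.0041 -0.0005] rot deg [ 0.1744  0.3066 -0.0206]
[ 0.015  0.001 -0.   ] [ 0.04  0.08 -0.01]
[ 0.015  0.001 -0.   ] [ 0.04  0.08 -0.01]
[ 0.015  0.001 -0.   ] [ 0.04  0.08 -0.01]
[ 0.015  0.001 -0.   ] [ 0.04  0.08 -0.01]
[0. 0. 0.] [0. 0. 0.]
[0. 0. 0.] [0. 0. 0.]
[0. 0. 0.] [0. 0. 0.]
[0. 0. 0.] [0. 0. 0.]
```

View pics/c16.png

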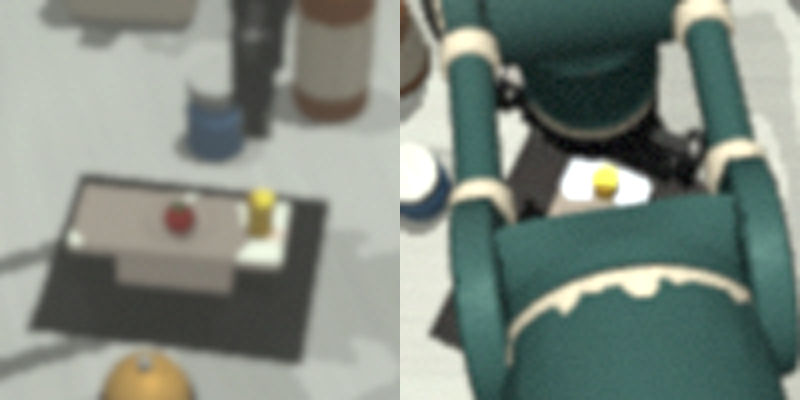

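The yellow pick stands seated in the eyelet (side about (265,183), head down on the plate), the fingers are clear, and the tomato is in place. The pick positions show that the reported TCP sits about 4 mm short in x and 1–4 mm in y of the true point. I move above the dish centre with the jaws fully open.

>>> arm_command(slide=[[0.01,0,0],[0.015,0.001,0],[0.015,0,0],[0.015,0,0],[0.005,0,0],[0,0,0],[0,0,0],[0,0,0]], angular=[[0.1,0.2,0],[0.1,0.1,0],[0,0,0],[0,0,0],[0,0,0],[0,0,0],[0,0,0],[0,0,0]], hand=[0.0854,0.0854,0.0854,0.0854,0.0854,0.0854,0.0854,0.0854])

```text
time: 21.7
tool_pos: [0.5359, 0.152, 0.1234]
tcp_rot: [-0.609, -3.071, 0.008]
wrist_force: [-0.2, 0.0, 0.9]
width: 1.001
```

```bash
python3 plan.py 0.544 0.150 0.13 67.6 1 .02 6;python3 - <<'E'
from h import *
k=17
for n in("side","top"):
    im=bot.read_camera(n); cv2.imwrite(f"pics/{n}{k}.png",cv2.cvtColor(im,cv2.COLOR_RGB2BGR))
a=cv2.imread(f"pics/side{k}.png")[130:230,200:300];b=cv2.imread(f"pics/top{k}.png")[140:240,190:290]
f=lambda x:cv2.resize(x,(400,400),interpolation=2)
cv2.imwrite(f"pics/c{k}.png",np.clip(np.hstack([f(a),f(b)])*1.7,0,255).astype(np.uint8))
E
```

```text
t 21.7 pos [0.5359 0.152  0.1234] yaw 67.56951895132298 tilt [-0.012  -0.0026 -0.9999] q [ 0.2315  0.1167  1.9346  0.0002  1.1026 -0.9479] F [-0.1646  0.0132  0.9458] w 1.001
world d [ 0.0081 -0.002   0.0066] tool d [-0.0082  0.0012 -0.0067] rot deg [-0.3993 -0.5779 -0.0325]
[-0.008  0.001 -0.007] [-0.4  -0.58 -0.03]
```

View pics/c17.png

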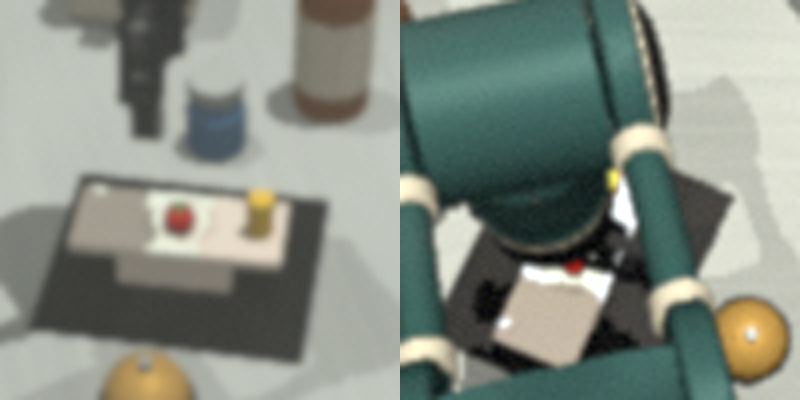

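The side view shows the near finger at about (236,164), up and to the left as expected from the jaw direction. Correcting 8 mm and descending partway.

>>> arm_command(slide=[[-0.004,0.001,0.005],[-0.004,0,0.01],[0,0,0.01],[0,0,0.01],[0,0,0.01],[0,0,0.005],[0,0,0],[0,0,0]], angular=[[-0.2,-0.3,0],[-0.2,-0.2,0],[0,0,0],[0,0,0],[0,0,0],[0,0,0],[0,0,0],[0,0,0]], hand=[0.0854,0.0854,0.0854,0.0854,0.0854,0.0854,0.0854,0.0854])

```text
time: 22.6
tool_pos: [0.5442, 0.1484, 0.0667]
tcp_rot: [-0.613, -3.078, 0.001]
wrist_force: [0.2, 0.7, -0.0]
width: 0.995
```

```bash
cat > z2.py <<'E'
import sys
from h import *
k=sys.argv[1]
for n in("side","top"):
    im=bot.read_camera(n); cv2.imwrite(f"pics/{n}{k}.png",cv2.cvtColor(im,cv2.COLOR_RGB2BGR))
a=cv2.imread(f"pics/side{k}.png")[140:230,200:290];b=cv2.imread(f"pics/top{k}.png")[150:240,190:280]
f=lambda x:cv2.resize(x,(400,400),interpolation=2)
cv2.imwrite(f"pics/c{k}.png",np.clip(np.hstack([f(a),f(b)])*1.9,0,255).astype(np.uint8))
E
python3 plan.py 0.544 0.150 0.04 67.6 1 .02 6;python3 z2.py 18
```

```text
t 22.6 pos [0.5442 0.1484 0.0667] yaw 67.4562310546365 tilt [-0.0034 -0.     -1.    ] q [ 0.2216  0.1844  1.9725  0.0009  0.988  -0.9562] F [ 0.2388  0.721  -0.0174] w 0.995
world d [-0.0002  0.0016 -0.0267] tool d [0.0008 0.0014 0.0267] rot deg [-0.0767 -0.1802 -0.1439]
[0.    0.001 0.013] [-0.04 -0.09 -0.07]
```

View pics/c18.png

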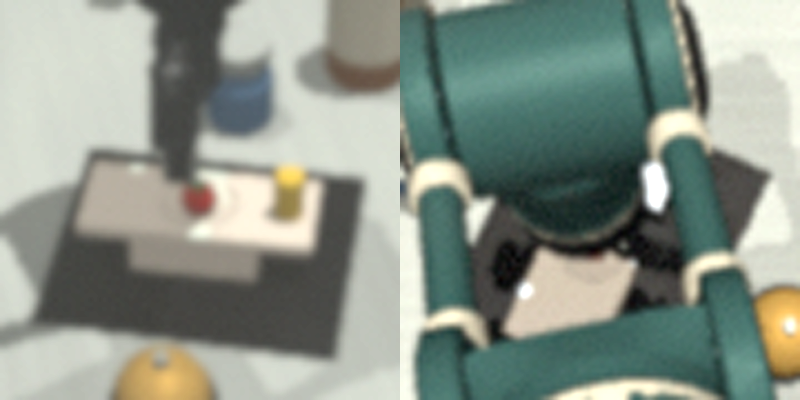

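Run:
```python
from h import *
c=np.array([.548,.1505]);j=np.array([.383,.924])
for z in(.075,.08,.085,.09):
    for s in(-.05,.05):
        p=np.r_[c+s*j,z];print(z,s,proj("side",p),proj("top",p))
a=cv2.imread("pics/side18.png")[150:200,215:265];b=cv2.imread("pics/top18.png")[190:240,205:255]
f=lambda x:cv2.resize(x,(400,400),interpolation=1)
cv2.imwrite("pics/c18b.png",np.clip(np.hstack([f(a),f(b)])*2.5,0,255).astype(np.uint8))
```

```text
0.075 -0.05 (np.float64(241.20668597516084), np.float64(188.75683640774136)) (np.float64(249.04822355071218), np.float64(208.94669242188553))
0.075 0.05 (np.float64(246.69162435448752), np.float64(165.4861517326524)) (np.float64(217.5990824677644), np.float64(195.68406625961734))
0.08 -0.05 (np.float64(241.15623714745297), np.float64(187.47013388846992)) (np.float64(249.0280181450988), np.float64(208.6769268516349))
0.08 0.05 (np.float64(246.6620712916959), np.float64(164.20511875144393)) (np.float64(217.42741985666242), np.float64(195.3521759252004))
0.085 -0.05 (np.float64(241.10543918971), np.float64(186.17452677188433)) (np.float64(249.00761568193187), np.float64(208.4045303347791))
0.085 0.05 (np.float64(246.63232660361334), np.float64(162.9157794122981)) (np.float64(217.25409432059877), np.float64(195.01707051256636))
0.09 -0.05 (np.float64(241.0542884651273), np.float64(184.86992230090956)) (np.float64(248.98701326431598), np.float64(208.12946419440883))
0.09 0.05 (np.float64(246.60238842039874), np.float64(161.61805266344075)) (np.float64(217.07908157840936), np.float64(194.6787030768178))
```

View pics/c18b.png

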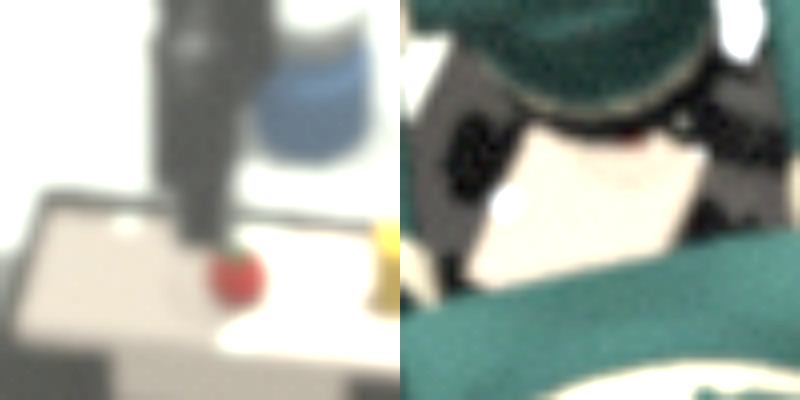

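The near fingertip is at (240.6,180.4). That fits tip height = TCP + 32 mm when fully open, which agrees with the stated 13 mm swing and the offset I found, and its column is as predicted. Descending along the dish's sides.

>>> arm_command(slide=[[0.001,0.001,0.006],[0,0,0.008],[0,0,0.008],[0,0,0.008],[0,0,0.006],[0,0,0.004],[0,0,0],[0,0,0]], angular=[[-0.1,-0.1,-0.1],[0,0,0],[0,0,0],[0,0,0],[0,0,0],[0,0,0],[0,0,0],[0,0,0]], hand=[0.0854,0.0854,0.0854,0.0854,0.0854,0.0854,0.0854,0.0854])

```text
time: 23.5
tool_pos: [0.5445, 0.1502, 0.0243]
tcp_rot: [0.61, 3.081, 0.003]
wrist_force: [0.1, 0.7, -0.2]
width: 0.999
```

```bash
python3 plan.py 0.544 0.150 -0.01 67.6 1 .02 6;python3 z2.py 19
```

```text
t 23.5 pos [0.5445 0.1502 0.0243] yaw 67.58528745970798 tilt [ 0.0011  0.0015 -1.    ] q [ 0.2244  0.2359  2.0017  0.0015  0.9025 -0.9561] F [ 0.1177  0.6756 -0.17  ] w 0.999
world d [-0.0005 -0.0002 -0.0343] tool d [ 0.0003 -0.0005  0.0343] rot deg [ 0.1013  0.0266 -0.0147]
[ 0.    -0.     0.017] [ 0.05  0.01 -0.01]
```

View pics/c19.png

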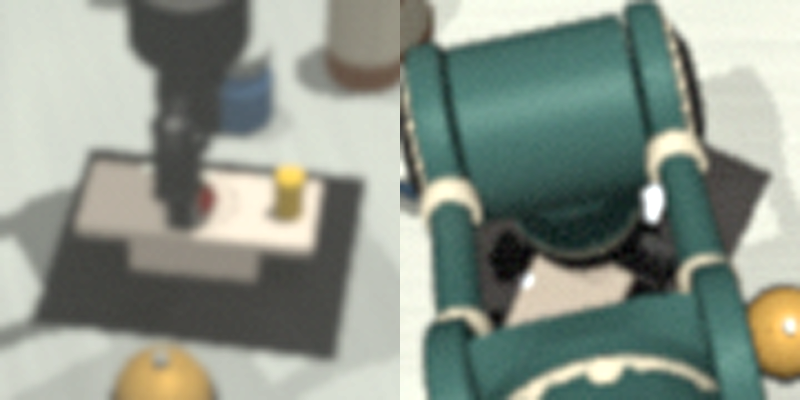

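>>> arm_command(slide=[[0,-0.0015,0],[0,0,0.004],[0,0,0.006],[0,0,0.006],[0,0,0.003],[0,0,0],[0,0,0],[0,0,0]], angular=[[0.1,0,0],[0,0,0],[0,0,0],[0,0,0],[0,0,0],[0,0,0],[0,0,0],[0,0,0]], hand=[0.0854,0.0854,0.0854,0.0854,0.0854,0.0854,0.0854,0.0854])

```text
time: 24.4
tool_pos: [0.5446, 0.1489, 0.0045]
tcp_rot: [0.61, 3.08, 0.001]
wrist_force: [-0.4, 0.1, 0.4]
width: 0.998
```

```bash
python3 plan.py 0.544 0.149 -0.01 67.6 1 .02 6;python3 z2.py 20
```

```text
t 24.4 pos [0.5446 0.1489 0.0045] yaw 67.58050388276347 tilt [ 0.0021  0.0001 -1.    ] q [ 0.223   0.2623  2.013  -0.0005  0.8643 -0.9562] F [-0.3593  0.1087  0.3542] w 0.998
world d [-0.0006  0.0001 -0.0145] tool d [ 0.0006 -0.0001  0.0145] rot deg [ 0.0482  0.1077 -0.0195]
[ 0.001 -0.     0.015] [ 0.05  0.11 -0.02]
```

View pics/c20.png

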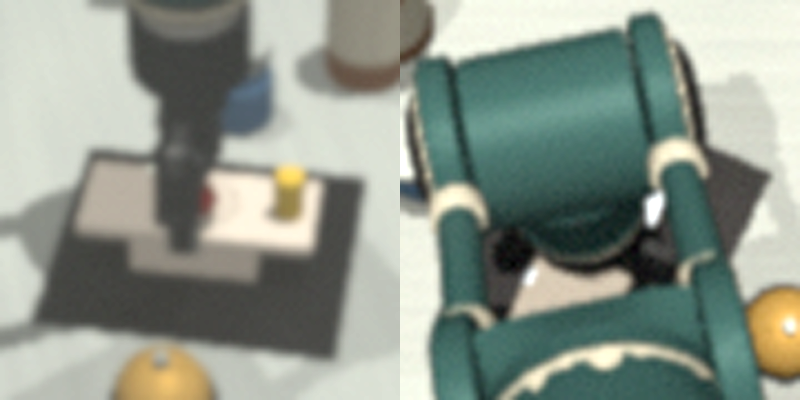

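The near finger now runs down beside the foot without contact (tip at about (241,196), force about 0). Going down another 16 mm.

>>> arm_command(slide=[[0,0,0.004],[0,0,0.004],[0,0,0.004],[0,0,0.002],[0,0,0.001],[0,0,0],[0,0,0],[0,0,0]], angular=[[0,0.1,0],[0,0,0],[0,0,0],[0,0,0],[0,0,0],[0,0,0],[0,0,0],[0,0,0]], hand=[0.0854,0.0854,0.0854,0.0854,0.0854,0.0854,0.0854,0.0854])

```text
time: 25.3
tool_pos: [0.545, 0.149, -0.0115]
tcp_rot: [0.611, 3.081, 0.002]
wrist_force: [0.2, -0.4, 0.2]
width: 0.999
```

```bash
python3 plan.py 0.544 0.149 -0.012 67.6 1 .02 6;python3 z2.py 21
```

```text
t 25.3 pos [ 0.545   0.149  -0.0115] yaw 67.58080588054143 tilt [ 0.001  0.001 -1.   ] q [ 0.2223  0.2863  2.0187  0.001   0.8353 -0.9579] F [ 0.1572 -0.4454  0.1861] w 0.999
world d [-0.001   0.     -0.0005] tool d [ 0.0009 -0.0004  0.0005] rot deg [ 0.0747  0.0335 -0.0192]
[ 0.001 -0.     0.001] [ 0.07  0.03 -0.02]
```

View pics/c21.png

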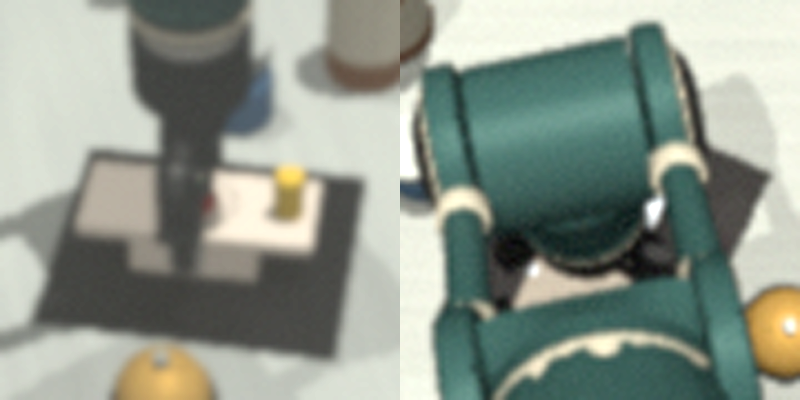

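The tips are now beside the foot's lower part. Closing slowly.

>>> arm_command(slide=[[0,0,0],[0,0,0],[0,0,0],[0,0,0],[0,0,0],[0,0,0],[0,0,0],[0,0,0]], angular=[[0,0,0],[0,0,0],[0,0,0],[0,0,0],[0,0,0],[0,0,0],[0,0,0],[0,0,0]], hand=[0.082,0.08,0.078,0.076,0.074,0.072,0.071,0.07], squeeze=20)

```text
time: 26.2
tool_pos: [0.5455, 0.1492, -0.0109]
tcp_rot: [0.61, 3.08, 0.003]
wrist_force: [0.3, 0.5, -0.7]
width: 0.82
```

>>> arm_command(slide=[[0,0,0],[0,0,0],[0,0,0],[0,0,0],[0,0,0],[0,0,0],[0,0,0],[0,0,0]], angular=[[0,0,0],[0,0,0],[0,0,0],[0,0,0],[0,0,0],[0,0,0],[0,0,0],[0,0,0]], hand=[0.069,0.068,0.067,0.066,0.065,0.064,0.063,0.062], squeeze=20)

```text
time: 27.0
tool_pos: [0.5466, 0.1505, -0.01]
tcp_rot: [0.61, 3.078, 0.006]
wrist_force: [-0.4, 2.1, 0.3]
width: 0.744
```

```bash
python3 plan.py 0.544 0.149 -0.012 67.6 1 .02 6;python3 z2.py 22
```

```text
t 27.0 pos [ 0.5466  0.1505 -0.01  ] yaw 67.57816723538424 tilt [ 0.0044  0.003  -1.    ] q [ 0.2233  0.285   2.0169  0.0027  0.8347 -0.9579] F [-0.4099  2.1125  0.2505] w 0.744
world d [-0.0026 -0.0015 -0.002 ] tool d [ 0.0019 -0.0024  0.002 ] rot deg [ 0.2576  0.1684 -0.0222]
[ 0.002 -0.002  0.002] [ 0.26  0.17 -0.02]
```

View pics/c22.png

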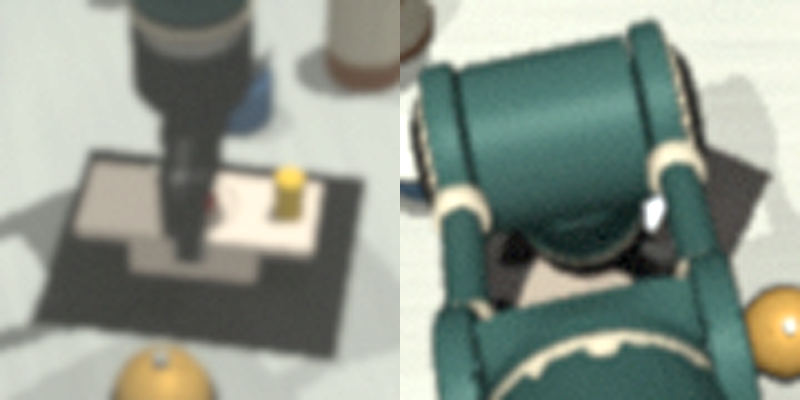

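Width 0.744 (63.5 mm) shows the fingers on the dish. Building up the grip.

>>> arm_command(slide=[[0,0,0],[0,0,0],[0,0,0],[0,0,0],[0,0,0],[0,0,0],[0,0,0],[0,0,0]], angular=[[0,0,0],[0,0,0],[0,0,0],[0,0,0],[0,0,0],[0,0,0],[0,0,0],[0,0,0]], hand=[0.062,0.061,0.06,0.059,0.058,0.057,0.056,0.055], squeeze=60)

```text
time: 27.9
tool_pos: [0.5467, 0.1505, -0.0097]
tcp_rot: [0.61, 3.078, 0.006]
wrist_force: [0.5, 1.7, 1.9]
width: 0.734
```

```bash
python3 plan.py 0.544 0.149 -0.012 67.6 1 .02 6
```

```text
t 27.9 pos [ 0.5467  0.1505 -0.0097] yaw 67.57849699565523 tilt [ 0.0044  0.003  -1.    ] q [ 0.2233  0.2847  2.0167  0.0027  0.8352 -0.9579] F [0.4674 1.6542 1.9082] w 0.734
world d [-0.0027 -0.0015 -0.0023] tool d [ 0.0019 -0.0024  0.0023] rot deg [ 0.2584  0.1688 -0.0219]
[ 0.002 -0.002  0.002] [ 0.26  0.17 -0.02]
```

Gripped. Lifting gently.

>>> arm_command(slide=[[0,0,-0.001],[0,0,-0.002],[0,0,-0.003],[0,0,-0.004],[0,0,-0.004],[0,0,-0.003],[0,0,-0.002],[0,0,-0.001]], angular=[[0,0,0],[0,0,0],[0,0,0],[0,0,0],[0,0,0],[0,0,0],[0,0,0],[0,0,0]], hand=[0.055,0.055,0.055,0.055,0.055,0.055,0.055,0.055])

```text
time: 28.7
tool_pos: [0.5413, 0.1478, 0.0072]
tcp_rot: [-0.609, -3.077, 0.003]
wrist_force: [0.2, -0.5, -4.5]
width: 0.735
```

```bash
python3 plan.py 0.544 0.149 0.07 67.6 1 .02 6;python3 z2.py 23
```

```text
t 28.7 pos [0.5413 0.1478 0.0072] yaw 67.5920955308976 tilt [-0.0056 -0.0011 -1.    ] q [ 0.222   0.2576  2.013   0.0003  0.8767 -0.9579] F [ 0.1719 -0.5079 -4.5094] w 0.735
world d [0.0027 0.0012 0.0628] tool d [-0.0018  0.002  -0.0628] rot deg [-0.1796 -0.2747 -0.0083]
[-0.     0.    -0.016] [-0.04 -0.07 -0.  ]
```

View pics/c23.png

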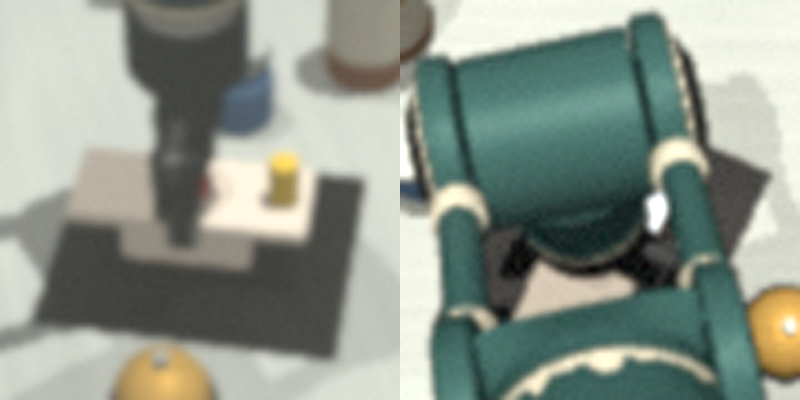

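The dish hangs level, about 17 mm up (4.5 N weight), with pick and tomato in place. Lifting further.

>>> arm_command(slide=[[-0.0005,0.0005,-0.002],[-0.0005,0.0005,-0.004],[0,0,-0.005],[0,0,-0.006],[0,0,-0.006],[0,0,-0.005],[0,0,-0.003],[0,0,-0.001]], angular=[[-0.1,-0.1,0],[-0.1,-0.1,0],[0,0,0],[0,0,0],[0,0,0],[0,0,0],[0,0,0],[0,0,0]], hand=[0.055,0.055,0.055,0.055,0.055,0.055,0.055,0.055])

```text
time: 29.6
tool_pos: [0.5429, 0.1485, 0.0423]
tcp_rot: [-0.61, -3.081, -0.002]
wrist_force: [0.4, -0.5, -4.4]
width: 0.736
```

>>> arm_command(slide=[[0,0,-0.002],[0,0,-0.004],[0,0,-0.006],[0,0,-0.006],[0,0,-0.005],[0,0,-0.003],[0,0,-0.001],[0,0,0]], angular=[[0,0,0],[0,0,0],[0,0,0],[0,0,0],[0,0,0],[0,0,0],[0,0,0],[0,0,0]], hand=[0.055,0.055,0.055,0.055,0.055,0.055,0.055,0.055])

```text
time: 30.4
tool_pos: [0.5428, 0.1484, 0.0718]
tcp_rot: [-0.61, -3.082, -0.002]
wrist_force: [0.2, 0.5, -4.6]
width: 0.737
```

```bash
python3 plan.py 0.545 0.147 0.075 -24 8 .02 3;python3 z2.py 24
```

```text
t 30.4 pos [0.5428 0.1484 0.0718] yaw 67.60239751298649 tilt [-0.      0.0011 -1.    ] q [ 0.2219  0.1737  1.9746  0.0014  0.9931 -0.9587] F [ 0.1867  0.454  -4.6022] w 0.737
world d [ 0.0022 -0.0014  0.0032] tool d [-0.0026 -0.0005 -0.0032] rot deg [ 0.0245 -0.0693 91.6024]
[-0. -0. -0.] [ 0.   -0.    2.95]
[-0. -0. -0.] [ 0.   -0.    2.95]
[-0. -0. -0.] [ 0.   -0.    2.95]
[-0. -0. -0.] [ 0.   -0.    2.95]
[-0.  0. -0.] [ 0.   -0.    2.95]
[-0.  0. -0.] [ 0.   -0.    2.95]
[-0.  0. -0.] [ 0.   -0.    2.95]
[-0.  0. -0.] [ 0.   -0.    2.95]
```

View pics/c24.png

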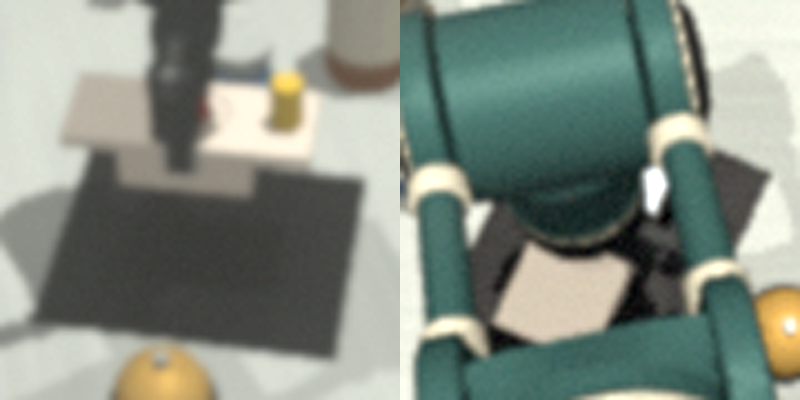

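Level at about 0.10 m, pick seated. Turning clockwise as seen from above (tool +z), towards the bell, with a gentle ramp.

>>> arm_command(slide=[[0,0,0],[0,0,0],[0,0,0],[0,0,0],[0,0,0],[0,0,0],[0,0,0],[0,0,0]], angular=[[0,0,0.4],[0,0,0.8],[0,0,1.2],[0,0,1.6],[0,0,2],[0,0,2],[0,0,2],[0,0,2]], hand=[0.055,0.055,0.055,0.055,0.055,0.055,0.055,0.055])

```text
time: 31.3
tool_pos: [0.5415, 0.1481, 0.07]
tcp_rot: [-0.953, -2.99, 0.001]
wrist_force: [1.0, 0.2, -5.1]
width: 0.734
```

```bash
python3 plan.py 0.545 0.147 0.075 -24 1 .02 3;python3 z2.py 25
```

```text
t 31.3 pos [0.5415 0.1481 0.07  ] yaw 54.65292958768114 tilt [-0.0033  0.0004 -1.    ] q [ 0.2219  0.1755  1.9763  0.0014  0.9929 -0.7327] F [ 0.9793  0.2054 -5.1052] w 0.734
world d [ 0.0035 -0.0011  0.005 ] tool d [-0.0035  0.0011 -0.005 ] rot deg [-0.1875 -0.0791 78.6527]
[-0.  0. -0.] [-0.01 -0.    2.91]
```

View pics/c25.png

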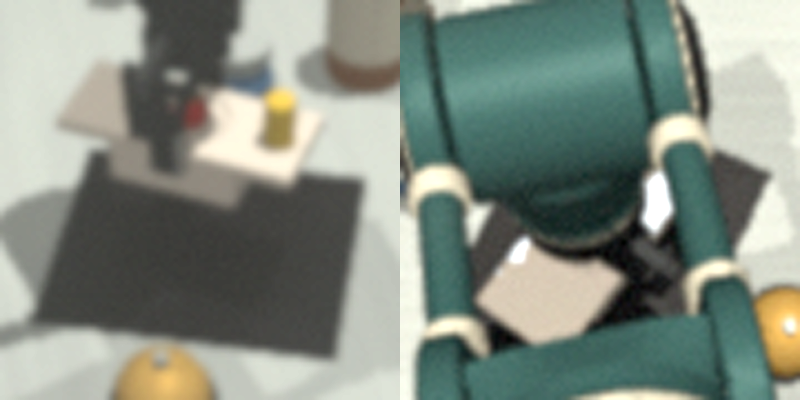

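The dish turns the right way, level, with the tomato in place. Continuing.

>>> arm_command(slide=[[0,0,0],[0,0,-0.0005],[0,0,-0.0005],[0,0,0],[0,0,0],[0,0,0],[0,0,0],[0,0,0]], angular=[[0,0,1.5],[0,0,2],[0,0,2.5],[0,0,2.5],[0,0,2.5],[0,0,2.5],[0,0,2.5],[0,0,2.5]], hand=[0.055,0.055,0.055,0.055,0.055,0.055,0.055,0.055])

```text
time: 32.2
tool_pos: [0.5414, 0.1481, 0.0708]
tcp_rot: [-1.446, -2.785, 0.002]
wrist_force: [0.3, -0.5, -4.3]
width: 0.735
```

>>> arm_command(slide=[[0,0,-0.0005],[0,0,-0.0005],[0,0,0],[0,0,0],[0,0,0],[0,0,0],[0,0,0],[0,0,0]], angular=[[0,0,2.5],[0,0,2.5],[0,0,2.5],[0,0,2.5],[0,0,2.5],[0,0,2.5],[0,0,2.5],[0,0,2.5]], hand=[0.055,0.055,0.055,0.055,0.055,0.055,0.055,0.055])

```text
time: 33.0
tool_pos: [0.5414, 0.1481, 0.0717]
tcp_rot: [-1.936, -2.47, 0.003]
wrist_force: [-1.0, -0.2, -4.8]
width: 0.734
```

```bash
python3 plan.py 0.545 0.147 0.075 -24 1 .02 3;python3 z2.py 26
```

```text
t 33.0 pos [0.5414 0.1481 0.0717] yaw 13.838067680430404 tilt [-0.0035  0.0005 -1.    ] q [ 0.2219  0.1736  1.9749  0.0015  0.9964 -0.0205] F [-1.0408 -0.2403 -4.7976] w 0.734
world d [ 0.0036 -0.0011  0.0033] tool d [-0.0019  0.0032 -0.0033] rot deg [-0.2062 -0.0088 37.8379]
[-0.  0. -0.] [-0.02 -0.    2.91]
```

View pics/c26.png

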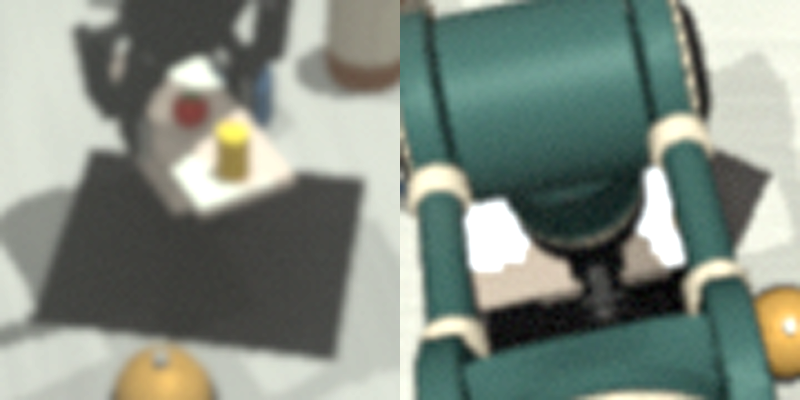

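>>> arm_command(slide=[[0,0,-0.0005],[0,0,-0.0005],[0,0,0],[0,0,0],[0,0,0],[0,0,0],[0,0,0],[0,0,0]], angular=[[0,0,2.2],[0,0,2.5],[0,0,2.5],[0,0,2.5],[0,0,2.5],[0,0,2.5],[0,0,2.5],[0,0,2.5]], hand=[0.055,0.055,0.055,0.055,0.055,0.055,0.055,0.055])

```text
time: 33.9
tool_pos: [0.5414, 0.1481, 0.0727]
tcp_rot: [-2.336, -2.096, 0.003]
wrist_force: [0.2, 0.3, -3.9]
width: 0.735
```

>>> arm_command(slide=[[0,0,-0.0005],[0,0,-0.0005],[0,0,0],[0,0,0],[0,0,0],[0,0,0],[0,0,0],[0,0,0]], angular=[[0,0,2.4],[0,0,2.4],[0,0,2.2],[0,0,2],[0,0,1.6],[0,0,1.2],[0,0,0.8],[0,0,0.4]], hand=[0.055,0.055,0.055,0.055,0.055,0.055,0.055,0.055])

```text
time: 34.7
tool_pos: [0.5415, 0.1481, 0.0737]
tcp_rot: [-2.565, -1.81, 0.004]
wrist_force: [-0.7, 0.8, -4.2]
width: 0.733
```

```bash
python3 plan.py 0.545 0.147 0.075 -24 1 .02 3;python3 z2.py 27
```

```text
t 34.7 pos [0.5415 0.1481 0.0737] yaw -19.595580173564468 tilt [-0.0033  0.0005 -1.    ] q [0.2218 0.1713 1.9734 0.0015 0.9999 0.563 ] F [-0.6627  0.8352 -4.2086] w 0.733
world d [ 0.0035 -0.0011  0.0013] tool d [ 0.0001  0.0036 -0.0013] rot deg [-0.1851  0.0416  4.4045]
[ 0.     0.002 -0.001] [-0.09  0.02  2.2 ]
```

View pics/c27.png

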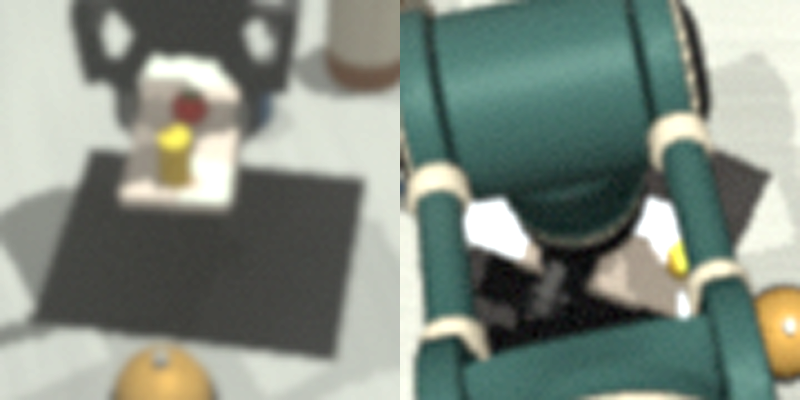

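>>> arm_command(slide=[[0,0,-0.0005],[0,0.001,-0.0005],[0,0.001,0],[0,0.001,0],[0,0,0],[0,0,0],[0,0,0],[0,0,0]], angular=[[-0.1,0,0.5],[-0.1,0,1],[0,0,1.2],[0,0,0.9],[0,0,0.5],[0,0,0],[0,0,0],[0,0,0]], hand=[0.055,0.055,0.055,0.055,0.055,0.055,0.055,0.055])

```text
time: 35.6
tool_pos: [0.5446, 0.147, 0.0748]
tcp_rot: [2.634, 1.71, -0.0]
wrist_force: [-0.4, -0.1, -4.2]
width: 0.733
```

>>> arm_command(slide=[[0,0,0],[0,0,0],[0,0,0],[0,0,0],[0,0,0],[0,0,0],[0,0,0],[0,0,0]], angular=[[0,0,0],[0,0,0],[0,0,0],[0,0,0],[0,0,0],[0,0,0],[0,0,0],[0,0,0]], hand=[0.055,0.055,0.055,0.055,0.055,0.055,0.055,0.055])

```text
time: 36.4
tool_pos: [0.5446, 0.147, 0.0747]
tcp_rot: [2.634, 1.711, -0.0]
wrist_force: [-0.4, -0.5, -4.5]
width: 0.735
```

```bash
python3 plan.py 0.545 0.147 0.075 -24 1 .02 3;python3 z2.py 28
python3 - <<'E'
from h import *
# dish centre est: z = tcp+0.0315 (0.022 at tcp -0.0097)
s=bot.read_state();z=s['tool_pos'][2]+.0317
h=cv2.cvtColor(cv2.imread("pics/side28.png"),cv2.COLOR_BGR2HSV)
m=cv2.inRange(h,(0,110,50),(9,255,255))|cv2.inRange(h,(172,110,50),(179,255,255))
c,ce,a=blob(m,(225,150,260,180));print("tomato",a,ce,onz("side",ce,z+.0225))
m=cv2.inRange(h,(22,120,100),(38,255,255));c,ce,a=blob(m,(225,155,260,190));print("head top",a,ce,onz("side",ce,z+.018+.034))
print("dish z",z,"joint vel",np.abs(s['joint_vel']).max())
E
```

```text
t 36.4 pos [0.5446 0.147  0.0747] yaw -24.003704581534922 tilt [ 0.0002 -0.0008 -1.    ] q [ 0.22    0.1727  1.9695 -0.001   0.9992  0.6394] F [-0.4097 -0.4889 -4.5239] w 0.735
world d [0.0004 0.     0.0003] tool d [ 0.0002  0.0004 -0.0003] rot deg [ 0.0306  0.0356 -0.0037]
[ 0.  0. -0.] [ 0.03  0.04 -0.  ]
tomato 19.0 [243.0526 164.2105] [0.5448 0.1434 0.129 ]
head top 30.0 [238.4333 170.4333] [0.5202 0.0886 0.1585]
dish z 0.1064633229867579 joint vel 0.001490834994191699
```

View pics/c28.png

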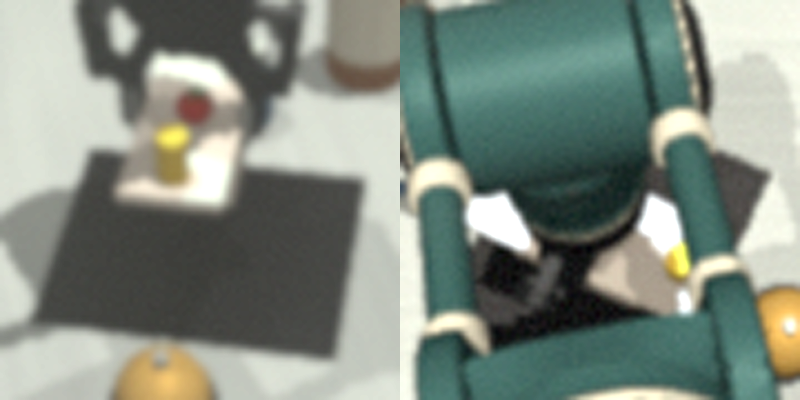

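View pics/side28.png

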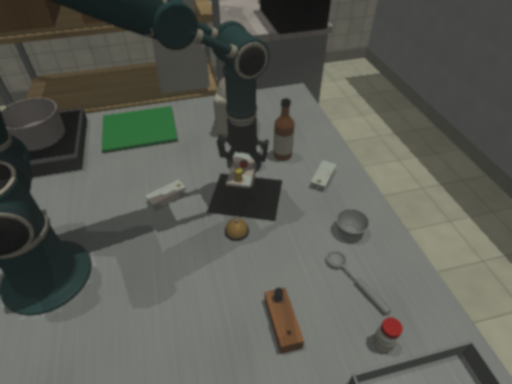

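The final side view shows the dish level in the jaws over the mat. The tomato is at (243.1,164.2) and the pick head at (238.4,170.4). Tomato to head measures 60 mm at −114°, which points at the bell. The other things are where they were. Handing in.

```bash
python3 -c "
from workcell import bot
print(bot.finish_job())"
```

```text
the job is handed in; nothing more can be done
None
```

I put the yellow pick down through the eyelet and let go of it. I then gripped the dish by its long sides, lifted it, turned it a quarter turn clockwise towards the bell and handed the job in at about 36 s. No verdict came back.

**Last checks before handing in:**
- **Grip:** the jaws stood at 63 mm on the 64 mm dish, carrying about 4.5 N, and the joints were still.
- **Height and position:** the dish centre was at about 0.106 m. The tomato measured at (0.545, 0.143), within about 6 mm of the mat's middle at (0.549, 0.147).
- **Direction:** from the tomato, the pick head measured 60 mm away at −114°. That matches the eyelet distance and points at the bell, about 7 cm from the eyelet.
- **Level:** the tool's tilt was below 0.001 rad.
- **Pick and tomato:** the pick was upright and seated, the tomato sat over the tool centre, and nothing else looked moved.

**What disagreed:**
- The fingertips were about 27 mm higher than the stated tool geometry, and the reported tool position was about 4 mm off in x. My first closing therefore passed over the pick's head without harm. I measured the offset from the two camera views and used it from then on.
- In the final pose the top camera's view of the dish centre was blocked, so the end position rests on the side view alone.

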